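# Sort squeeze bottles by firmness

## Task

Squeeze each white bottle between the fingers across its ribbed faces, the one left in the crate as well, to find whether the plastic is still soft or has gone hard. Stand every soft bottle upright in the divided crate, one to a cell and down on its floor, and put every hard bottle in the steel tray; do not knock the conical flask about.

Things in the scene. Friction and masses are not known exactly. Their poses are not given: they have to be found in the camera images.
- bottle_a_mid (a point): white plastic squeeze bottle, upright on the bench, 52 mm wide (own x), 38 mm thick (own y), 104 mm tall with grey cap and nozzle; this point is its centre, 50 mm above its underside; own z up. Its two broad ribbed faces (normal to own y, 42 mm wide, 7 to 71 mm above the underside) are the ones to squeeze. All bottles look alike and may be soft or hard. 5 or 6 of the 6 are present
- bottle_b_mid (a point): another such bottle (same point and axes). In a soft bottle each ribbed face springs in up to 6 mm, fully at 8 N, so it is only about 25 mm thick between the fingers, and comes back when let go; a hard one gives less than 1 mm and stays about 38 mm thick. All weigh about 0.1 kg. May be absent
- bottle_c_mid (a point): another such bottle, alike to look at, soft or hard; this point is its centre, 50 mm above its underside, axes as for the first; may be absent
- bottle_d_mid (a point): another such bottle, alike to look at, soft or hard; this point is its centre, 50 mm above its underside, axes as for the first; may be absent
- bottle_e_mid (a point): another such bottle, alike to look at, soft or hard; this point is its centre, 50 mm above its underside, axes as for the first; may be absent
- bottle_f_mid (a point): another such bottle, soft or hard, that already stands in one cell of the crate at the start and is to be squeezed too; this point is its centre, 50 mm above its underside, axes as for the first; may be absent
- crate_floor (a point): centre of the inner floor (5 mm above the bench) of the grey divided crate, fixed to the bench, 151 mm square and 36 mm high, walls and the cross of dividers 5 mm thick. It has 2 x 2 cells, each 68 mm square, centred 36.5 mm in own x and own y from this point; divider tops as high as the walls
- tray_floor (a point): centre of the inner floor (4 mm above the bench) of the low steel reject tray, fixed to the bench, 80 mm (own x) by 205 mm (own y), 24 mm high with walls 4 mm thick
- flask_base (a point): foot of a glass conical flask, 64 mm wide at the foot and 112 mm tall, that stands beside the bottles; z is up; leave it standing where it is
- pot_foot (a point): foot, on the bench, of the tall fixed water-bath pot between the two halves of the work: 220 mm across (300 mm with its handles and the 95 mm high control box on its near side, which reaches 140 mm towards the robot) and 185 mm tall; nothing to do with it, go round in front of it or over it
- evaporator_head (a point): centre of the fixed overhanging head of the rotary evaporator, 220 mm (x) by 110 mm (y) by 80 mm, whose lower side is 235 mm above the bench and near end 110 mm towards the robot from this point; keep the wrist clear of it
- box_foot (a point): foot of the fixed blue parts box behind the steel tray, 120 mm (x) by 172 mm (y), 58 mm high; nothing to do with it
There are look-alikes about, which are no part of the job. Leave any pink look-alike of the part that bears bottle_a_mid alone.

How it is judged:
By the outcome, as a careful person would: the job done as asked, in the order asked, and still so for the second after the job is handed in, with the robot touching nothing.
Of bottle_a, bottle_b, bottle_c, bottle_d, bottle_e, bottle_f only 5 to 6 are there at a start; the rules pass over those that are not, and their reading is None.
At some moment in a run one of bottle_a, bottle_b, bottle_c, bottle_d, bottle_e, bottle_f may be knocked a few centimetres aside while the robot is not near it.
It also fails if it takes over 200 s, if anything falls off the work surface, if the arm or the gripper's body presses on something with over 40 N, if the wrist force passes 120 N, or if a joint passes its speed limit or range.

## Robot

A 6-joint arm with a two-finger parallel gripper is mounted at the origin on a cart in front of the work surface, level with it; the furniture and walls round the work are solid. World frame = base frame: x ahead of the robot, y to its left, z up, the work surface at z = 0. Lengths are in mm, angles in rad, forces in N, time in s.
With the tool pointing down it reaches from about 325 to 925 mm from the base axis. Payload 3.1 kg.
Tool frame: the origin (TCP) lies between the finger pads; the fingertips stand arm.finger_overhang ahead of it and the grasp point (between the pads) lies 3 mm ahead of it (arm.finger_overhang is the distance from the TCP to the fingertips, in mm); z points along the fingers, y is the line along which they close (so a half turn about z gives the same grasp; the last joint's range is limited). The gripper opens to 85 mm and grips with 20 to 120 N. Pads are 22 mm wide; open, the fingers measure 114 mm over their backs; the gripper's body (76 mm by 85 mm) begins 54 mm behind the grasp point. The pads swing forward as they close: fully open they stand 13 mm farther back than shut.
Start: joints at [1.159, 0.217, 1.613, -0, 1.311, -0.112], TCP at [184.562, 597.14, 253.3] pointing down, gripper open.
Joint ranges: [-2.75, 2.75], [-0.78, 2.1], [0.31, 2.55], [-1.13, 4.27], [0.13, 2.63], [-2.58, 2.58]. Speed limits (rad/s): [2.79, 2.79, 3.14, 3.14, 3.14, 3.14].

## Interface

Orientations are given as a unit quaternion [x, y, z, w].
In Python, from workcell import arm, viewer, sign_off gives the robot as it stands.
- The arm moves only by the tool drive_tool, never from a script. Its argument "rows" is a list of rows, each a list of 5 numbers: the shift along the tool's x, y, z in units of 30 mm (1.0 is 30 mm), then the turn about the tool's z in rad, then the gripper command: -1 is fully open, 1 is shut, values between are in proportion. In form: [[tx, ty, tz, roll, gripper], ...]. A call has exactly 5 rows; each row is the pose to reach, as a shift and turn from the pose commanded when the call began, along the tool's axes at that moment; what a row does not reach only later rows make up. A row lasts 1/12 s, in which the tool goes at most 41.7 mm and 7.16 degrees, less where a joint would pass 70% of its speed; a pose out of reach is approached as far as the arm can. A call with a gripper value outside its range is refused whole. The fingers move at their own pace and stop on an object; the grip force is fixed at half the most. Time passes only in rows, so rows that repeat a pose let the fingers close, or fill a call up. It gives the time, the measured TCP pose, the force, the opening and the grip force at its end, in the units of the state.
- arm.get_state(): the state, without advancing time (a new reading comes with each control period).
- viewer.grab_frame(name): name is "side" or "top" or "wrist"; returns a dict with "image" (420x560x3 uint8, blue, green, red), "fov_y" (degrees; the focal length in pixels is half the picture's height over the tangent of half this angle, whatever the lens; pixels are square), "cx", "cy" (the principal point, pixels), "R" (3x3) and "t" (3): a world point X has camera coordinates R X + t; the wrist camera has in their place "T_tool_cam" (4x4, takes a point from camera to tool coordinates, whose origin is the TCP and whose axes are the flange's). Camera axes: x right, y down, z forward; pixel columns grow to the right and rows downward; lengths in mm; the calibration is good to about 2 mm. A picture is of the moment at which its call begins: read the wrist's pose just before it. There is no depth.
- sign_off(): hands the job in; it is judged then, once.
The state is a dict: "time": time; "joint_positions": joint angles; "qd": joint speeds; "joint_torque": joint torques, N m; "tool_pos": TCP position; "ee_rot": TCP orientation; "contact_force": force on the tool from outside, world axes, zero at the start; "torque": the same for the moment, N m; "gripper_width": finger opening in mm; "finger_force": force on a finger pad.
Only numpy, scipy, OpenCV 4.12 (cv2) and the standard library are available. Lean on these libraries where they do the work, as an engineer would, in place of code of your own. Each camera call takes 0.05 s, during which the arm holds its last target. There are 200 camera calls.

## Working session

There is one attempt and no reset: what is moved stays moved. The work goes in short steps, Python scripts to look and compute and a tool call to move; the robot and the scene stay as the last step left them, time stands still between calls to the robot, and variables do not carry over. Pictures are saved under pics/ and viewed, at most 14 in all, crops included, and the job is handed in when it is done.

Besides the shell and the picture viewer there is one more tool, called after ">>>" as a command line: name --pt "numbers of a row" for each row, then --argument value for the rest. drive_tool: Moves the arm, as the interface text tells. Its arguments: {"type":"object","properties":{"rows":{"type":"array"}},"required":["rows"]}

```bash
ls; mkdir -p pics
python3 - <<'E'
from workcell import arm, viewer
import cv2
s=arm.get_state();print(s, arm.finger_overhang)
for n in("top","side"):
    f=viewer.grab_frame(n);cv2.imwrite(f"pics/{n}0.png",f["image"]);print(n,{k:v for k,v in f.items() if k!="image"})
f=viewer.grab_frame("wrist");print(f["T_tool_cam"],f["fov_y"],f["cx"],f["cy"])
E
```

```text
pics
{'time': 0.0, 'joint_positions': array([ 1.15877138e+00,  2.17757307e-01,  1.61494676e+00, -9.31261821e-06,
        1.31126349e+00, -1.12190417e-01]), 'qd': array([-0.00061348, -0.00230844,  0.00159153,  0.00119239,  0.00148153,
       -0.00030205]), 'joint_torque': array([-8.54315276e-04, -3.96847129e+01, -3.03852689e+01, -1.67504395e-04,
        9.70659225e-03, -2.72280801e-06]), 'tool_pos': array([184.27043473, 596.42228537, 251.95963878]), 'ee_rot': array([ 1.49355034e-01,  9.88782920e-01, -1.14806339e-03, -3.03344005e-04]), 'contact_force': array([-0.98223143,  0.28480184, -0.19267747]), 'torque': array([ 0.00678853, -0.04990352,  0.00224359]), 'finger_force': 0.0, 'gripper_width': 85.18424563262906} 22.0
top {'fov_y': 55.99134016042104, 'cx': 286.1699095381989, 'cy': 213.3691777126417, 'R': array([[ 7.10260770e-03, -9.99974767e-01, -1.35038818e-04],
       [-9.84968256e-01, -6.97271209e-03, -1.72594657e-01],
       [ 1.72589360e-01,  1.35888109e-03, -9.84992927e-01]]), 't': array([ -70.28899715,  631.70689165, 1148.7211815 ])}
side {'fov_y': 57.54939662959322, 'cx': 277.5124937941367, 'cy': 213.9219893075044, 'R': array([[ 0.56902418, -0.82218121, -0.01515081],
       [-0.49011543, -0.32429496, -0.80908568],
       [ 0.66030171,  0.46781496, -0.58749537]]), 't': array([-373.71031136,  413.73048329,  941.38510586])}
[[-6.27249462e-04 -9.59692250e-01 -2.81052295e-01  7.19559236e+01]
 [ 9.99999520e-01 -8.13331800e-04  5.45446760e-04  6.25773071e-01]
 [-7.52049797e-04 -2.81051818e-01  9.59692300e-01 -1.20548706e+02]
 [ 0.00000000e+00  0.00000000e+00  0.00000000e+00  1.00000000e+00]] 68.42615446865086 279.1799700792152 211.2867805154605
```

View pics/top0.png

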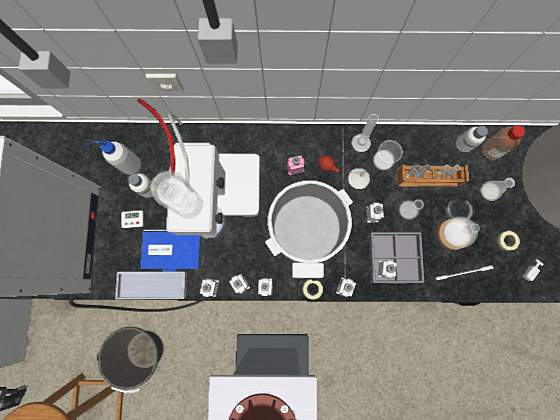

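View pics/side0.png

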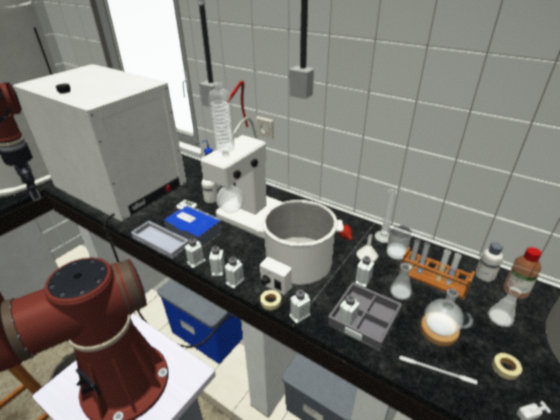

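The top view shows white bottles at about (208,287), (238,284), (265,287), (346,287), (375,211), plus one in the crate at (390,268), which makes six. The pink decoy is at (295,163), the tray at (150,285), and a flask at (410,209). I'll zoom in to get the yaws.

```bash
cat > h.py <<'E'
import numpy as np, cv2
from scipy.spatial.transform import Rotation as Ro
def cam(f):
    h,w=f["image"].shape[:2]; return h/2/np.tan(np.radians(f["fov_y"]/2))
def ray(f,u,v,z,pose=None):
    d=np.array([(u-f["cx"])/cam(f),(v-f["cy"])/cam(f),1.])
    if pose is None: R,t=f["R"],f["t"]; o=-R.T@t; d=R.T@d
    else:
        T=f["T_tool_cam"]; p,q=pose; M=Ro.from_quat(q).as_matrix(); o=p+M@T[:3,3]; d=M@T[:3,:3]@d
    return o+d*(z-o[2])/d[2]
def proj(f,X):
    c=f["R"]@np.asarray(X,float)+f["t"]; return c[:2]/c[2]*cam(f)+[f["cx"],f["cy"]]
E
python3 - <<'E'
from h import *
from workcell import viewer
f=viewer.grab_frame("top");im=f["image"]
for n,(u,v,z) in dict(trayTL=(116,272,24),trayTR=(186,272,24),trayBL=(116,298,24),trayBR=(186,298,24),crTL=(372,232,36),crTR=(422,232,36),crBL=(372,282,36),crBR=(423,282,36),boxTL=(143,232,58),boxBR=(200,268,58),flask=(410,212,0),potC=(309,222,185)).items(): print(n,ray(f,u,v,z).round())
# bottle caps white/grey blobs
for u,v in [(208,287),(238,284),(265,287),(346,287),(375,211),(390,268)]: print(u,v,ray(f,u,v,85).round())
a=cv2.resize(im[260:305,110:290],None,fx=4.4,fy=4.4,interpolation=cv2.INTER_CUBIC)
b=cv2.resize(im[190:305,325:440],None,fx=3.4,fy=3.4,interpolation=cv2.INTER_CUBIC)
o=np.zeros((600,800,3),np.uint8);o[:a.shape[0],:a.shape[1]]=a[:,:800];o[205:205+b.shape[0],:b.shape[1]]=b
c=cv2.resize(im[255:300,500:560],None,fx=4,fy=4);o[210:210+c.shape[0],410:410+c.shape[1]]=c
cv2.imwrite("pics/z1.png",o)
E
```

```text
trayTL [453. 452.  24.]
trayTR [454. 238.  24.]
trayBL [375. 445.  24.]
trayBR [377. 234.  24.]
crTL [ 579. -330.   36.]
crTR [ 580. -483.   36.]
crBL [ 428. -325.   36.]
crBR [ 429. -478.   36.]
boxTL [572. 365.  58.]
boxBR [465. 189.  58.]
flask [ 649. -461.    0.]
potC [ 586. -128.  185.]
208 287 [410. 157.  85.]
238 284 [419.  71.  85.]
265 287 [412.  -6.  85.]
346 287 [ 413. -239.   85.]
375 211 [ 636. -330.   85.]
390 268 [ 468. -368.   85.]
```

View pics/z1.png

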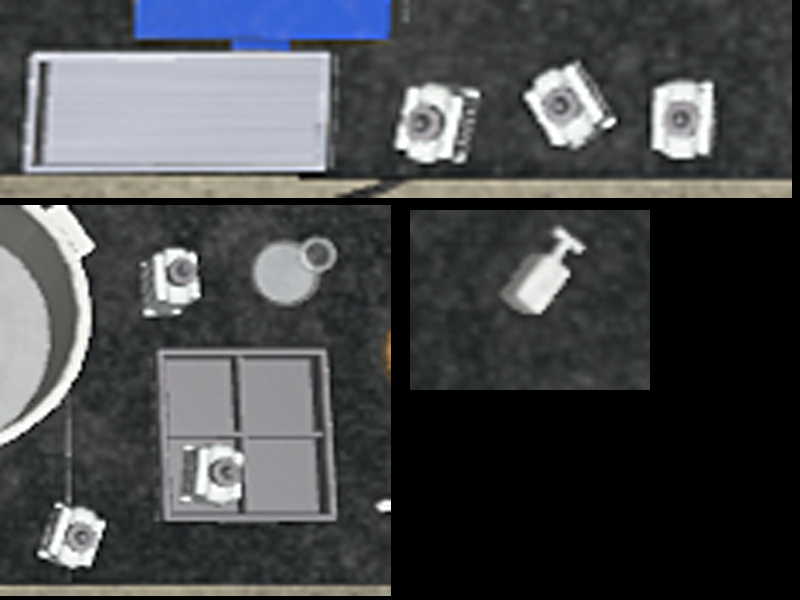

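The zoom resolves all the bottles, with ribbed faces visible as striped sides. The object at (533,270) is a lying look-alike. Next I'll write a move planner and go over the left three for a wrist view.

```bash
cat >> h.py <<'E'
import json,os,sys
from workcell import arm,viewer
def meas():
    s=arm.get_state(); M=Ro.from_quat(s["ee_rot"]).as_matrix()
    return s,np.r_[s["tool_pos"],np.arctan2(-M[0,1],M[1,1])]
def wrap(a): return (a+np.pi)%(2*np.pi)-np.pi
def plan(wps,start=None,smax=36,rmax=.12):
    """wps: list of (x,y,z,psi,grip,holdrows). psi: heading of tool y from world y. Prints calls."""
    s,m=meas()
    print("t %.1f meas"%s["time"],m.round(3),"w %.1f f %.1f F"%(s["gripper_width"],s["finger_force"]),s["contact_force"].round(1))
    c=m if start is None else np.array(start,float)
    if start is None and os.path.exists("cmd.json"):
        k=np.array(json.load(open("cmd.json")))
        if np.abs(k[:3]-m[:3]).max()<5 and abs(wrap(k[3]-m[3]))<.05: c=k
        else: print("resync: cmd was",k.round(2))
    rows=[];cur=c.copy()
    for x,y,z,p,g,h in wps:
        T=np.array([x,y,z,p],float)
        n=max(int(np.ceil(np.linalg.norm(T[:3]-cur[:3])/smax)),int(np.ceil(abs(T[3]-cur[3])/rmax)))
        rows+=[(cur+(T-cur)*i/n,g) for i in range(1,n+1)]
        cur=T; rows+=[(T,g)]*h
        for P in [T]:
            th=np.arctan2(T[1],T[0]);j6=th-T[3]-np.pi/2
            if abs(j6)>2.5: print("J6!",j6)
    while len(rows)%5: rows.append(rows[-1])
    for i in range(0,len(rows),5):
        out=[]; 
        ct,st=np.cos(c[3]),np.sin(c[3])
        for P,g in rows[i:i+5]:
            d=P[:3]-c[:3]
            out.append([round(float(v),2)+0. for v in((-ct*d[0]-st*d[1])/30,(-st*d[0]+ct*d[1])/30,-d[2]/30,-(P[3]-c[3]),g)])
        o=out[-1]; x,y=o[0]*30,o[1]*30
        c=np.array([c[0]-ct*x-st*y,c[1]-st*x+ct*y,c[2]-30*o[2],c[3]-o[3]])
        print(json.dumps(out))
    json.dump(list(c),open("cmd.json","w"))
def wshot(name):
    s,m=meas(); f=viewer.grab_frame("wrist"); cv2.imwrite(f"pics/{name}.png",f["image"])
    return f,(s["tool_pos"],s["ee_rot"])
E
python3 - <<'E'
from h import *
json.dump([184.562,597.14,253.3,-.2998],open("cmd.json","w"))
plan([(420,75,215,0,-1,3)])
E
```

```text
t 0.2 meas [ 1.84396e+02  5.96677e+02  2.52430e+02 -3.00000e-01] w 85.4 f 0.0 F [-0.2  0.4  0.2]
[[-0.79, -0.89, 0.08, -0.02, -1.0], [-1.58, -1.79, 0.16, -0.04, -1.0], [-2.37, -2.68, 0.24, -0.06, -1.0], [-3.16, -3.58, 0.32, -0.07, -1.0], [-3.95, -4.47, 0.4, -0.09, -1.0]]
[[-0.71, -0.96, 0.08, -0.02, -1.0], [-1.41, -1.93, 0.16, -0.04, -1.0], [-2.12, -2.89, 0.24, -0.06, -1.0], [-2.82, -3.85, 0.32, -0.08, -1.0], [-3.53, -4.81, 0.4, -0.1, -1.0]]
[[-0.61, -1.03, 0.08, -0.02, -1.0], [-1.21, -2.06, 0.16, -0.03, -1.0], [-1.82, -3.08, 0.24, -0.05, -1.0], [-2.43, -4.11, 0.32, -0.07, -1.0], [-3.03, -5.14, 0.4, -0.09, -1.0]]
[[-0.52, -1.08, 0.08, -0.02, -1.0], [-0.52, -1.08, 0.08, -0.02, -1.0], [-0.52, -1.08, 0.08, -0.02, -1.0], [-0.52, -1.08, 0.08, -0.02, -1.0], [-0.52, -1.08, 0.08, -0.02, -1.0]]
```

>>> drive_tool --pt "-0.79 -0.89 0.08 -0.02 -1" --pt "-1.58 -1.79 0.16 -0.04 -1" --pt "-2.37 -2.68 0.24 -0.06 -1" --pt "-3.16 -3.58 0.32 -0.07 -1" --pt "-3.95 -4.47 0.4 -0.09 -1"

```text
time: 0.62
tool_pos: [258.3, 432.4, 240.9]
ee_rot: [0.104, 0.995, -0.0, -0.0]
contact_force: [0.7, -0.2, 0.1]
gripper_width: 85.4
finger_force: 0.0
```

>>> drive_tool --pt "-0.71 -0.96 0.08 -0.02 -1" --pt "-1.41 -1.93 0.16 -0.04 -1" --pt "-2.12 -2.89 0.24 -0.06 -1" --pt "-2.82 -3.85 0.32 -0.08 -1" --pt "-3.53 -4.81 0.4 -0.1 -1"

```text
time: 1.03
tool_pos: [331.8, 269.2, 229.2]
ee_rot: [0.054, 0.999, 0.0, 0.0]
contact_force: [0.6, 0.4, -0.0]
gripper_width: 85.4
finger_force: 0.0
```

>>> drive_tool --pt "-0.61 -1.03 0.08 -0.02 -1" --pt "-1.21 -2.06 0.16 -0.03 -1" --pt "-1.82 -3.08 0.24 -0.05 -1" --pt "-2.43 -4.11 0.32 -0.07 -1" --pt "-3.03 -5.14 0.4 -0.09 -1"

```text
time: 1.45
tool_pos: [405.4, 105.9, 217.3]
ee_rot: [0.009, 1.0, 0.0, 0.0]
contact_force: [1.3, -0.0, -0.3]
gripper_width: 85.7
finger_force: 0.0
```

>>> drive_tool --pt "-0.52 -1.08 0.08 -0.02 -1" --pt "-0.52 -1.08 0.08 -0.02 -1" --pt "-0.52 -1.08 0.08 -0.02 -1" --pt "-0.52 -1.08 0.08 -0.02 -1" --pt "-0.52 -1.08 0.08 -0.02 -1"

```text
time: 1.87
tool_pos: [419.5, 75.9, 214.7]
ee_rot: [-0.001, 1.0, 0.0, -0.0]
contact_force: [0.1, -0.8, -0.5]
gripper_width: 85.4
finger_force: 0.0
```

Run:
```python
from h import *
print(meas()[1].round(2),meas()[0]["time"])
wshot("w1")
```

```text
[419.53  75.86 214.73   0.  ] 1.8667
```

View pics/w1.png

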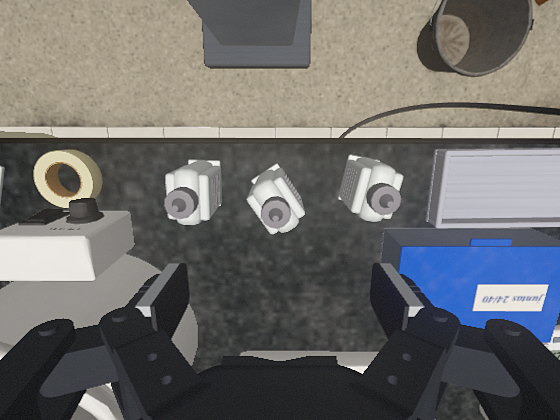

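Run:
```python
from h import *
im=cv2.imread("pics/w1.png")
o=cv2.resize(im[145:245,150:415],None,fx=3,fy=3,interpolation=cv2.INTER_CUBIC)
cv2.imwrite("pics/z2.png",o)
```

```text
(no output)
```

View pics/z2.png

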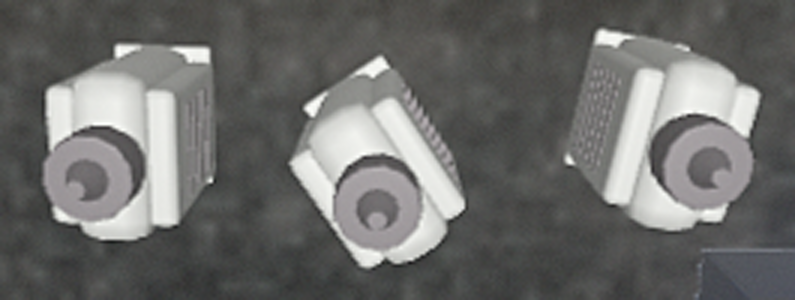

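The crop shows three bottles, each with two plate-like ribbed faces and a grey nozzle. In crop pixels the nozzles are at (75,188), (376,220) and (721,178). The plate top edges give the yaws.

```bash
cat >> h.py <<'E'
def bottle(f,pose,tip,e1,e2,name="",dz=0,zt=104,ze=71):
    """tip px, plate outer top edge px pair -> axis from tip, axis from edge, psi (plate normal heading from world y)"""
    t=ray(f,*tip,zt+dz,pose);A=ray(f,*e1,ze+dz,pose);B=ray(f,*e2,ze+dz,pose);d=B-A
    n=np.array([-d[1],d[0]])/np.hypot(*d[:2]); mid=(A+B)[:2]/2
    if n@(t[:2]-mid)<0:n=-n
    psi=np.arctan2(-n[0],n[1]); psi=(psi+np.pi/2)%np.pi-np.pi/2
    print(name,"tip",t[:2].round(1),"edge",(mid+19*n).round(1),"len %.1f psi %.3f dist %.1f"%(np.hypot(*d[:2]),psi,n@(t[:2]-mid)))
E
python3 - <<'E'
from h import *
f=viewer.grab_frame("wrist"); s=meas()[0]; pose=(s["tool_pos"],s["ee_rot"])
q=lambda u,v:(150+u/3,145+v/3)
bottle(f,pose,q(75,188),q(182,93),q(178,220),"c")
bottle(f,pose,q(376,220),q(402,98),q(466,200),"b")
bottle(f,pose,q(721,178),q(638,68),q(604,198),"a")
E
```

```text
c tip [412.8  -4. ] edge [411.1  -2.8] len 38.5 psi -0.091 dist 20.1
b tip [421.4  74. ] edge [420.4  74.7] len 36.2 psi 0.561 dist 20.1
a tip [409.9 163.2] edge [409.  163.7] len 39.3 psi -0.182 dist 18.7
```

Run:
```python
from h import *
plan([(409.5,163.5,140,-.18,-1,0),(409.5,163.5,57,-.18,-1,2),(409.5,163.5,57,-.18,1,9)])
```

```text
t 2.0 meas [4.19588e+02 7.61160e+01 2.14846e+02 2.00000e-03] w 85.4 f 0.0 F [-0.   0.1 -0.4]
[[0.09, 0.74, 0.62, 0.05, -1.0], [0.18, 1.48, 1.25, 0.09, -1.0], [0.26, 2.22, 1.87, 0.14, -1.0], [0.35, 2.95, 2.5, 0.18, -1.0], [0.35, 2.95, 3.42, 0.18, -1.0]]
[[0.0, 0.0, 0.92, 0.0, -1.0], [0.0, 0.0, 1.84, 0.0, -1.0], [0.0, 0.0, 1.84, 0.0, -1.0], [0.0, 0.0, 1.84, 0.0, -1.0], [0.0, 0.0, 1.84, 0.0, 1.0]]
[[0.0, 0.0, 0.0, 0.0, 1.0], [0.0, 0.0, 0.0, 0.0, 1.0], [0.0, 0.0, 0.0, 0.0, 1.0], [0.0, 0.0, 0.0, 0.0, 1.0], [0.0, 0.0, 0.0, 0.0, 1.0]]
[[0.0, 0.0, 0.0, 0.0, 1.0], [0.0, 0.0, 0.0, 0.0, 1.0], [0.0, 0.0, 0.0, 0.0, 1.0], [0.0, 0.0, 0.0, 0.0, 1.0], [0.0, 0.0, 0.0, 0.0, 1.0]]
```

>>> drive_tool --pt "0.09 0.74 0.62 0.05 -1" --pt "0.18 1.48 1.25 0.09 -1" --pt "0.26 2.22 1.87 0.14 -1" --pt "0.35 2.95 2.5 0.18 -1" --pt "0.35 2.95 3.42 0.18 -1"

```text
time: 2.38
tool_pos: [410.4, 167.7, 113.3]
ee_rot: [0.088, 0.996, 0.002, 0.002]
contact_force: [1.0, -0.3, -0.8]
gripper_width: 85.4
finger_force: 0.0
```

>>> drive_tool --pt "0 0 0.92 0 -1" --pt "0 0 1.84 0 -1" --pt "0 0 1.84 0 -1" --pt "0 0 1.84 0 -1" --pt "0 0 1.84 0 1"

```text
time: 2.8
tool_pos: [410.3, 164.1, 58.3]
ee_rot: [0.089, 0.996, 0.0, 0.001]
contact_force: [0.2, -1.4, -0.4]
gripper_width: 75.7
finger_force: 0.0
```

>>> drive_tool --pt "0 0 0 0 1" --pt "0 0 0 0 1" --pt "0 0 0 0 1" --pt "0 0 0 0 1" --pt "0 0 0 0 1"

```text
time: 3.22
tool_pos: [411.4, 163.5, 59.2]
ee_rot: [0.09, 0.996, 0.0, 0.002]
contact_force: [-2.2, -1.4, 8.0]
gripper_width: 22.8
finger_force: 59.4
```

>>> drive_tool --pt "0 0 0 0 1" --pt "0 0 0 0 1" --pt "0 0 0 0 1" --pt "0 0 0 0 1" --pt "0 0 0 0 1"

```text
time: 3.63
tool_pos: [411.4, 163.5, 59.2]
ee_rot: [0.09, 0.996, 0.0, 0.002]
contact_force: [-1.6, -0.8, 8.6]
gripper_width: 22.9
finger_force: 59.4
```

Bottle a is soft, at 22.9 mm thick. I'll lift it and carry it in front of the pot, then stop to look at the crate side.

Run:
```python
from h import *
plan([(409.5,163.5,185,-.18,1,0),(405,100,205,-.12,1,0),(400,-128,205,-.06,1,0),(425,-310,205,-.01,1,3)],smax=40)
```

```text
t 3.6 meas [ 4.11387e+02  1.63488e+02  5.91940e+01 -1.80000e-01] w 22.9 f 59.4 F [-1.6 -0.8  8.6]
[[0.0, 0.0, -1.07, 0.0, 1.0], [0.0, 0.0, -2.13, 0.0, 1.0], [0.0, 0.0, -3.2, 0.0, 1.0], [0.0, 0.0, -4.26, 0.0, 1.0], [-0.11, -1.05, -4.6, -0.03, 1.0]]
[[-0.09, -1.06, -0.33, -0.03, 1.0], [-0.25, -2.32, -0.33, -0.04, 1.0], [-0.41, -3.57, -0.33, -0.05, 1.0], [-0.57, -4.83, -0.33, -0.06, 1.0], [-0.73, -6.09, -0.33, -0.07, 1.0]]
[[-0.08, -1.26, 0.0, -0.01, 1.0], [-0.15, -2.53, 0.0, -0.02, 1.0], [-0.41, -3.72, 0.0, -0.03, 1.0], [-0.67, -4.92, 0.0, -0.04, 1.0], [-0.94, -6.11, 0.0, -0.05, 1.0]]
[[-0.2, -1.21, 0.0, -0.01, 1.0], [-0.4, -2.42, 0.0, -0.02, 1.0], [-0.4, -2.42, 0.0, -0.02, 1.0], [-0.4, -2.42, 0.0, -0.02, 1.0], [-0.4, -2.42, 0.0, -0.02, 1.0]]
```

>>> drive_tool --pt "0 0 -1.07 0 1" --pt "0 0 -2.13 0 1" --pt "0 0 -3.2 0 1" --pt "0 0 -4.26 0 1" --pt "-0.11 -1.05 -4.6 -0.03 1"

```text
time: 4.05
tool_pos: [410.9, 135.1, 201.3]
ee_rot: [0.072, 0.997, 0.003, 0.005]
contact_force: [1.2, -1.3, -0.1]
gripper_width: 22.8
finger_force: 59.3
```

>>> drive_tool --pt "-0.09 -1.06 -0.33 -0.03 1" --pt "-0.25 -2.32 -0.33 -0.04 1" --pt "-0.41 -3.57 -0.33 -0.05 1" --pt "-0.57 -4.83 -0.33 -0.06 1" --pt "-0.73 -6.09 -0.33 -0.07 1"

```text
time: 4.47
tool_pos: [401.1, -53.7, 205.5]
ee_rot: [0.04, 0.999, -0.0, 0.001]
contact_force: [1.3, -0.0, -1.4]
gripper_width: 22.9
finger_force: 59.3
```

>>> drive_tool --pt "-0.08 -1.26 0 -0.01 1" --pt "-0.15 -2.53 0 -0.02 1" --pt "-0.41 -3.72 0 -0.03 1" --pt "-0.67 -4.92 0 -0.04 1" --pt "-0.94 -6.11 0 -0.05 1"

```text
time: 4.88
tool_pos: [414.5, -239.0, 205.1]
ee_rot: [0.015, 1.0, -0.0, 0.0]
contact_force: [1.6, 0.2, -1.3]
gripper_width: 22.9
finger_force: 59.3
```

>>> drive_tool --pt "-0.2 -1.21 0 -0.01 1" --pt "-0.4 -2.42 0 -0.02 1" --pt "-0.4 -2.42 0 -0.02 1" --pt "-0.4 -2.42 0 -0.02 1" --pt "-0.4 -2.42 0 -0.02 1"

```text
time: 5.3
tool_pos: [424.3, -309.4, 204.5]
ee_rot: [0.005, 1.0, 0.001, -0.0]
contact_force: [-1.1, 0.3, -2.0]
gripper_width: 23.3
finger_force: 59.5
```

Run:
```python
from h import *
print(meas()[1].round(2))
f,p=wshot("w2")
o=np.zeros((600,800,3),np.uint8);o[:420,:560]=f["image"]
import pickle;pickle.dump((f,p),open("w2.pkl","wb"))
cv2.imwrite("pics/w2v.png",cv2.resize(f["image"],(800,600),interpolation=cv2.INTER_CUBIC))
```

```text
[ 4.2433e+02 -3.0942e+02  2.0454e+02 -1.0000e-02]
```

View pics/w2v.png

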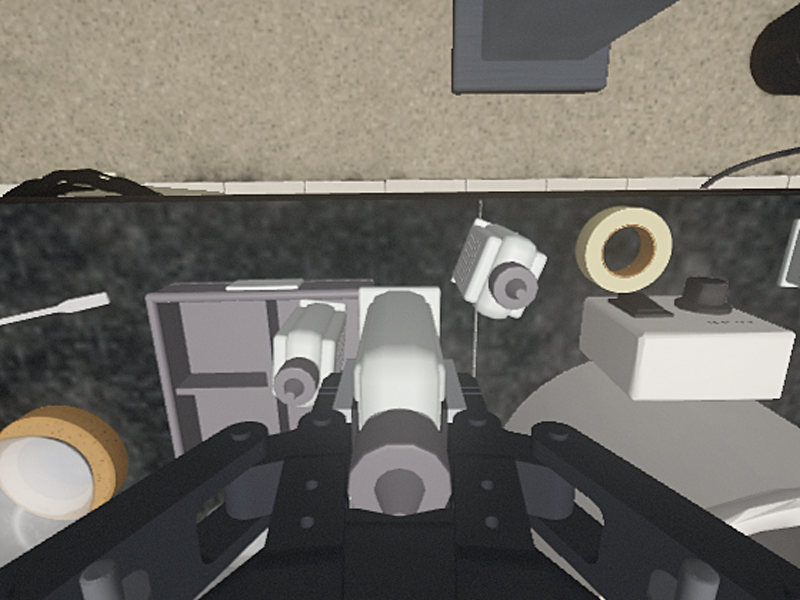

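The view shows the crate with its near-left outer corner at (147,297), bottle f in its cell with its tip at (291,384), and bottle d at (516,291).

Run:
```python
from h import *
import pickle
f,p=pickle.load(open("w2.pkl","rb")); k=1/1.42857
for n,u,v in [("nearL outer",147,297),("near wall right",358,287),("left wall outer low",168,430),("cross left",180,378),("cross mid",270,376),("div near",267,301)]: print(n,ray(f,u*k,v*k,36,p).round(1))
bottle(f,p,(516*k,291*k),(500*k,230*k),(470*k,292*k),"d")
bottle(f,p,(291*k,384*k),(334*k,338*k),(318*k,375*k),"f",dz=5)
im=cv2.resize(f["image"][140:290,180:390],None,fx=3.8,fy=3.8,interpolation=cv2.INTER_CUBIC);cv2.imwrite("pics/z3.png",im)
```

```text
nearL outer [ 431.6 -479.5   36. ]
near wall right [ 426.4 -335.9   36. ]
left wall outer low [ 534.5 -481.4   36. ]
cross left [ 492.2 -466.1   36. ]
cross mid [ 491.4 -401.4   36. ]
div near [ 435.5 -398.2   36. ]
d tip [ 412.2 -247.5] edge [ 410.6 -240.4] len 39.9 psi -0.411 dist 13.2
f tip [ 461.3 -367. ] edge [ 451.9 -370.5] len 26.7 psi -0.431 dist 11.9
```

View pics/z3.png

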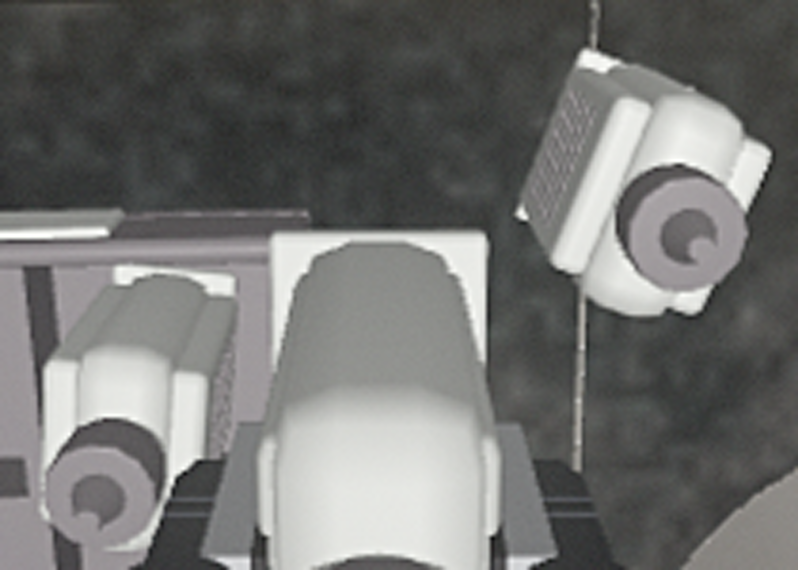

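Run:
```python
from h import *
import pickle
f,p=pickle.load(open("w2.pkl","rb")); q=lambda u,v:(180+u/3.8,140+v/3.8)
print(ray(f,180*.7+0,388*.7,36,p).round(1),ray(f,250*.7,388*.7,36,p).round(1))
bottle(f,p,q(707,250),q(617,98),q(553,262),"d")
bottle(f,p,q(92,520),q(208,378),q(204,460),"f",dz=5)
plan([(470,-380,205,-.01,1,0),(541,-441,205,-.01,1,1),(541,-441,85,-.01,1,0),(541,-441,63,-.01,1,3),(541,-441,63,-.01,-.3,5),(541,-441,190,-.01,-.3,0)],smax=38)
```

```text
[ 500.1 -467.3   36. ] [ 500.8 -416.8   36. ]
d tip [ 413.8 -243.8] edge [ 413.2 -244.4] len 38.9 psi -0.333 dist 19.8
f tip [ 468.2 -367.2] edge [ 458.7 -366.9] len 20.4 psi -0.097 dist 18.3
t 5.3 meas [ 4.24404e+02 -3.08841e+02  2.04576e+02 -1.00000e-02] w 22.7 f 59.5 F [ 0.2 -0.3 -0.5]
[[-0.51, -0.77, 0.0, 0.0, 1.0], [-1.02, -1.55, 0.0, 0.0, 1.0], [-1.53, -2.32, 0.0, 0.0, 1.0], [-2.32, -2.99, 0.0, 0.0, 1.0], [-3.12, -3.66, 0.0, 0.0, 1.0]]
[[-0.79, -0.67, 0.0, 0.0, 1.0], [-0.79, -0.67, 0.0, 0.0, 1.0], [-0.79, -0.67, 1.0, 0.0, 1.0], [-0.79, -0.67, 2.0, 0.0, 1.0], [-0.79, -0.67, 3.0, 0.0, 1.0]]
[[0.0, 0.0, 1.0, 0.0, 1.0], [0.0, 0.0, 1.73, 0.0, 1.0], [0.0, 0.0, 1.73, 0.0, 1.0], [0.0, 0.0, 1.73, 0.0, 1.0], [0.0, 0.0, 1.73, 0.0, 1.0]]
[[0.0, 0.0, 0.0, 0.0, -0.3], [0.0, 0.0, 0.0, 0.0, -0.3], [0.0, 0.0, 0.0, 0.0, -0.3], [0.0, 0.0, 0.0, 0.0, -0.3], [0.0, 0.0, 0.0, 0.0, -0.3]]
[[0.0, 0.0, -1.05, 0.0, -0.3], [0.0, 0.0, -2.11, 0.0, -0.3], [0.0, 0.0, -3.17, 0.0, -0.3], [0.0, 0.0, -4.23, 0.0, -0.3], [0.0, 0.0, -4.23, 0.0, -0.3]]
```

>>> drive_tool --pt "-0.51 -0.77 0 0 1" --pt "-1.02 -1.55 0 0 1" --pt "-1.53 -2.32 0 0 1" --pt "-2.32 -2.99 0 0 1" --pt "-3.12 -3.66 0 0 1"

```text
time: 5.77
tool_pos: [518.1, -419.7, 205.0]
ee_rot: [0.004, 1.0, 0.0, -0.0]
contact_force: [0.4, -0.4, -1.1]
gripper_width: 22.9
finger_force: 59.5
```

>>> drive_tool --pt "-0.79 -0.67 0 0 1" --pt "-0.79 -0.67 0 0 1" --pt "-0.79 -0.67 1 0 1" --pt "-0.79 -0.67 2 0 1" --pt "-0.79 -0.67 3 0 1"

```text
time: 6.18
tool_pos: [541.5, -439.4, 115.1]
ee_rot: [0.004, 1.0, -0.0, 0.0]
contact_force: [0.6, -0.6, -2.8]
gripper_width: 22.8
finger_force: 59.5
```

>>> drive_tool --pt "0 0 1 0 1" --pt "0 0 1.73 0 1" --pt "0 0 1.73 0 1" --pt "0 0 1.73 0 1" --pt "0 0 1.73 0 1"

```text
time: 6.6
tool_pos: [541.0, -439.4, 63.4]
ee_rot: [0.004, 1.0, 0.0, -0.0]
contact_force: [0.2, -0.5, -0.5]
gripper_width: 22.2
finger_force: 58.7
```

>>> drive_tool --pt "0 0 0 0 -0.3" --pt "0 0 0 0 -0.3" --pt "0 0 0 0 -0.3" --pt "0 0 0 0 -0.3" --pt "0 0 0 0 -0.3"

```text
time: 7.02
tool_pos: [541.1, -441.2, 63.5]
ee_rot: [0.005, 1.0, -0.0, 0.0]
contact_force: [0.4, -0.1, -0.4]
gripper_width: 55.6
finger_force: 0.0
```

>>> drive_tool --pt "0 0 -1.05 0 -0.3" --pt "0 0 -2.11 0 -0.3" --pt "0 0 -3.17 0 -0.3" --pt "0 0 -4.23 0 -0.3" --pt "0 0 -4.23 0 -0.3"

```text
time: 7.43
tool_pos: [544.6, -444.7, 200.0]
ee_rot: [0.005, 1.0, -0.005, 0.006]
contact_force: [1.5, -1.5, 1.8]
gripper_width: 55.7
finger_force: 0.0
```

Run:
```python
from h import *
import pickle
plan([(468,-340,205,-.05,-.3,0),(420,-330,205,-.05,-.3,0),(385,-355,205,-.05,-.3,3)],smax=40)
```

```text
t 7.4 meas [ 5.44590e+02 -4.44693e+02  1.99976e+02 -1.00000e-02] w 55.7 f 0.0 F [ 1.5 -1.5  1.8]
resync: cmd was [ 5.4094e+02 -4.4104e+02  1.9000e+02 -1.0000e-02]
[[0.65, 0.87, -0.04, 0.01, -0.3], [1.29, 1.73, -0.08, 0.02, -0.3], [1.94, 2.6, -0.13, 0.03, -0.3], [2.59, 3.46, -0.17, 0.04, -0.3], [3.39, 3.62, -0.17, 0.04, -0.3]]
[[0.81, 0.13, 0.0, 0.0, -0.3], [1.37, -0.32, 0.0, 0.0, -0.3], [1.93, -0.76, 0.0, 0.0, -0.3], [1.93, -0.76, 0.0, 0.0, -0.3], [1.93, -0.76, 0.0, 0.0, -0.3]]
[[0.0, 0.0, 0.0, 0.0, -0.3], [0.0, 0.0, 0.0, 0.0, -0.3], [0.0, 0.0, 0.0, 0.0, -0.3], [0.0, 0.0, 0.0, 0.0, -0.3], [0.0, 0.0, 0.0, 0.0, -0.3]]
```

```bash
sed -i 's/max()<5 and/max()<20 and/' h.py
python3 - <<'E'
from h import *
json.dump([540.94,-441.04,190,-.01],open("cmd.json","w"))
plan([(468.2,-367.2,190,-.09,-.6,2),(468.2,-367.2,62,-.09,-.6,2),(468.2,-367.2,62,-.09,1,6)],smax=40)
E
```

```text
t 7.4 meas [ 5.44590e+02 -4.44693e+02  1.99976e+02 -1.00000e-02] w 55.7 f 0.0 F [ 1.5 -1.5  1.8]
[[0.82, 0.81, 0.0, 0.03, -0.6], [1.63, 1.62, 0.0, 0.05, -0.6], [2.45, 2.44, 0.0, 0.08, -0.6], [2.45, 2.44, 0.0, 0.08, -0.6], [2.45, 2.44, 0.0, 0.08, -0.6]]
[[0.0, 0.0, 1.07, 0.0, -0.6], [0.0, 0.0, 2.13, 0.0, -0.6], [0.0, 0.0, 3.2, 0.0, -0.6], [0.0, 0.0, 4.27, 0.0, -0.6], [0.0, 0.0, 4.27, 0.0, -0.6]]
[[0.0, 0.0, 0.0, 0.0, -0.6], [0.0, 0.0, 0.0, 0.0, 1.0], [0.0, 0.0, 0.0, 0.0, 1.0], [0.0, 0.0, 0.0, 0.0, 1.0], [0.0, 0.0, 0.0, 0.0, 1.0]]
[[0.0, 0.0, 0.0, 0.0, 1.0], [0.0, 0.0, 0.0, 0.0, 1.0], [0.0, 0.0, 0.0, 0.0, 1.0], [0.0, 0.0, 0.0, 0.0, 1.0], [0.0, 0.0, 0.0, 0.0, 1.0]]
```

>>> drive_tool --pt "0.82 0.81 0 0.03 -0.6" --pt "1.63 1.62 0 0.05 -0.6" --pt "2.45 2.44 0 0.08 -0.6" --pt "2.45 2.44 0 0.08 -0.6" --pt "2.45 2.44 0 0.08 -0.6"

```text
time: 7.85
tool_pos: [466.3, -365.1, 188.7]
ee_rot: [0.045, 0.999, 0.001, -0.001]
contact_force: [0.5, -0.5, -0.2]
gripper_width: 68.5
finger_force: 0.0
```

>>> drive_tool --pt "0 0 1.07 0 -0.6" --pt "0 0 2.13 0 -0.6" --pt "0 0 3.2 0 -0.6" --pt "0 0 4.27 0 -0.6" --pt "0 0 4.27 0 -0.6"

```text
time: 8.27
tool_pos: [465.1, -364.5, 55.2]
ee_rot: [0.045, 0.999, 0.004, -0.004]
contact_force: [-1.7, 1.1, -2.4]
gripper_width: 68.4
finger_force: 0.0
```

>>> drive_tool --pt "0 0 0 0 -0.6" --pt "0 0 0 0 1" --pt "0 0 0 0 1" --pt "0 0 0 0 1" --pt "0 0 0 0 1"

```text
time: 8.68
tool_pos: [470.6, -369.6, 65.8]
ee_rot: [0.045, 0.999, -0.003, 0.003]
contact_force: [0.1, -0.3, 6.7]
gripper_width: 34.5
finger_force: 58.9
```

>>> drive_tool --pt "0 0 0 0 1" --pt "0 0 0 0 1" --pt "0 0 0 0 1" --pt "0 0 0 0 1" --pt "0 0 0 0 1"

```text
time: 9.1
tool_pos: [471.0, -369.5, 66.6]
ee_rot: [0.045, 0.999, -0.002, 0.003]
contact_force: [-0.7, -0.0, 10.4]
gripper_width: 22.7
finger_force: 59.9
```

Bottle f is soft, at 22.7 mm, so it stays. I'll release it and go on to bottle d.

Run:
```python
from h import *
plan([(468.2,-367.2,62,-.09,-.5,4),(468.2,-367.2,100,-.09,-.5,0),(468.2,-367.2,190,-.09,-.5,0),(413.5,-244,180,-.33,-.9,2),(413.5,-244,80,-.33,-.9,0),(413.5,-244,57,-.33,-.9,2),(413.5,-244,57,-.33,1,9)],smax=40)
```

```text
t 9.1 meas [ 4.71007e+02 -3.69473e+02  6.66320e+01 -9.00000e-02] w 22.7 f 59.9 F [-0.7 -0.  10.4]
[[0.0, 0.0, 0.0, 0.0, -0.5], [0.0, 0.0, 0.0, 0.0, -0.5], [0.0, 0.0, 0.0, 0.0, -0.5], [0.0, 0.0, 0.0, 0.0, -0.5], [0.0, 0.0, 0.0, 0.0, -0.5]]
[[0.0, 0.0, -1.27, 0.0, -0.5], [0.0, 0.0, -2.27, 0.0, -0.5], [0.0, 0.0, -3.27, 0.0, -0.5], [0.0, 0.0, -4.27, 0.0, -0.5], [0.55, 0.98, -4.19, 0.06, -0.9]]
[[0.6, 0.95, 0.09, 0.06, -0.9], [1.2, 1.89, 0.17, 0.12, -0.9], [1.81, 2.84, 0.25, 0.18, -0.9], [1.81, 2.84, 0.25, 0.18, -0.9], [1.81, 2.84, 0.25, 0.18, -0.9]]
[[0.0, 0.0, 1.11, 0.0, -0.9], [0.0, 0.0, 2.23, 0.0, -0.9], [0.0, 0.0, 3.34, 0.0, -0.9], [0.0, 0.0, 4.1, 0.0, -0.9], [0.0, 0.0, 4.1, 0.0, -0.9]]
[[0.0, 0.0, 0.0, 0.0, -0.9], [0.0, 0.0, 0.0, 0.0, 1.0], [0.0, 0.0, 0.0, 0.0, 1.0], [0.0, 0.0, 0.0, 0.0, 1.0], [0.0, 0.0, 0.0, 0.0, 1.0]]
[[0.0, 0.0, 0.0, 0.0, 1.0], [0.0, 0.0, 0.0, 0.0, 1.0], [0.0, 0.0, 0.0, 0.0, 1.0], [0.0, 0.0, 0.0, 0.0, 1.0], [0.0, 0.0, 0.0, 0.0, 1.0]]
```

>>> drive_tool --pt "0 0 0 0 -0.5" --pt "0 0 0 0 -0.5" --pt "0 0 0 0 -0.5" --pt "0 0 0 0 -0.5" --pt "0 0 0 0 -0.5"

```text
time: 9.52
tool_pos: [467.7, -366.7, 61.3]
ee_rot: [0.045, 0.999, 0.0, -0.001]
contact_force: [0.1, -0.2, -0.0]
gripper_width: 64.1
finger_force: 0.0
```

>>> drive_tool --pt "0 0 -1.27 0 -0.5" --pt "0 0 -2.27 0 -0.5" --pt "0 0 -3.27 0 -0.5" --pt "0 0 -4.27 0 -0.5" --pt "0.55 0.98 -4.19 0.06 -0.9"

```text
time: 9.93
tool_pos: [460.0, -344.1, 196.9]
ee_rot: [0.076, 0.997, -0.007, 0.008]
contact_force: [1.8, -0.9, 2.3]
gripper_width: 74.5
finger_force: 0.0
```

>>> drive_tool --pt "0.6 0.95 0.09 0.06 -0.9" --pt "1.2 1.89 0.17 0.12 -0.9" --pt "1.81 2.84 0.25 0.18 -0.9" --pt "1.81 2.84 0.25 0.18 -0.9" --pt "1.81 2.84 0.25 0.18 -0.9"

```text
time: 10.35
tool_pos: [412.0, -242.0, 178.8]
ee_rot: [0.163, 0.987, 0.001, -0.001]
contact_force: [0.3, -0.6, 0.6]
gripper_width: 81.1
finger_force: 0.0
```

>>> drive_tool --pt "0 0 1.2 0 -0.9" --pt "0 0 2.3 0 -0.9" --pt "0 0 3.1 0 -0.9" --pt "0 0 3.7 0 -0.9" --pt "0 0 4.1 0 -0.9"

```text
time: 10.77
tool_pos: [413.0, -244.5, 54.9]
ee_rot: [0.164, 0.986, 0.0, -0.001]
contact_force: [-0.1, -0.3, 0.3]
gripper_width: 81.2
finger_force: 0.0
```

>>> drive_tool --pt "0 0 0 0 -0.9" --pt "0 0 0 0 1" --pt "0 0 0 0 1" --pt "0 0 0 0 1" --pt "0 0 0 0 1"

```text
time: 11.18
tool_pos: [414.7, -245.3, 58.8]
ee_rot: [0.164, 0.986, -0.001, 0.002]
contact_force: [-0.5, 1.5, 3.2]
gripper_width: 36.0
finger_force: 59.3
```

>>> drive_tool --pt "0 0 0 0 1" --pt "0 0 0 0 1" --pt "0 0 0 0 1" --pt "0 0 0 0 1" --pt "0 0 0 0 1"

```text
time: 11.6
tool_pos: [414.8, -245.3, 58.9]
ee_rot: [0.164, 0.986, -0.001, 0.002]
contact_force: [-0.4, -1.2, 5.9]
gripper_width: 35.9
finger_force: 59.4
```

Bottle d is hard, at 35.9 mm. I'll carry it to the tray.

Run:
```python
from h import *
plan([(413.5,-244,185,-.33,1,0),(400,-128,205,-.2,1,0),(402,100,205,-.1,1,0),(414,375,205,0,1,0),(414,405,195,0,1,2),(414,405,95,0,1,0),(414,405,70,0,1,0),(414,405,61.5,0,1,3),(414,405,61.5,0,-.3,5),(414,405,75,0,-.3,0),(414,405,110,0,-.3,0),(414,405,180,0,-.3,0)],smax=40)
```

```text
t 11.6 meas [ 4.14819e+02 -2.45282e+02  5.88720e+01 -3.30000e-01] w 35.9 f 59.4 F [-0.4 -1.2  5.9]
[[0.0, 0.0, -1.07, 0.0, 1.0], [0.0, 0.0, -2.13, 0.0, 1.0], [0.0, 0.0, -3.2, 0.0, 1.0], [0.0, 0.0, -4.26, 0.0, 1.0], [0.56, 1.17, -4.49, -0.04, 1.0]]
[[0.51, 1.19, -0.22, -0.05, 1.0], [1.02, 2.39, -0.44, -0.09, 1.0], [1.37, 3.6, -0.44, -0.11, 1.0], [1.72, 4.82, -0.44, -0.12, 1.0], [2.08, 6.04, -0.44, -0.14, 1.0]]
[[0.18, 1.25, 0.0, -0.02, 1.0], [0.35, 2.5, 0.0, -0.03, 1.0], [0.53, 3.76, 0.0, -0.05, 1.0], [0.67, 5.06, 0.0, -0.06, 1.0], [0.81, 6.36, 0.0, -0.08, 1.0]]
[[0.03, 1.32, 0.0, -0.01, 1.0], [0.07, 2.63, 0.0, -0.03, 1.0], [0.1, 3.94, 0.0, -0.04, 1.0], [0.14, 5.25, 0.0, -0.06, 1.0], [0.17, 6.56, 0.0, -0.07, 1.0]]
[[0.0, 1.0, 0.33, 0.0, 1.0], [0.0, 1.0, 0.33, 0.0, 1.0], [0.0, 1.0, 0.33, 0.0, 1.0], [0.0, 1.0, 1.44, 0.0, 1.0], [0.0, 1.0, 2.56, 0.0, 1.0]]
[[0.0, 0.0, 1.11, 0.0, 1.0], [0.0, 0.0, 1.94, 0.0, 1.0], [0.0, 0.0, 2.22, 0.0, 1.0], [0.0, 0.0, 2.22, 0.0, 1.0], [0.0, 0.0, 2.22, 0.0, 1.0]]
[[0.0, 0.0, 0.0, 0.0, 1.0], [0.0, 0.0, 0.0, 0.0, -0.3], [0.0, 0.0, 0.0, 0.0, -0.3], [0.0, 0.0, 0.0, 0.0, -0.3], [0.0, 0.0, 0.0, 0.0, -0.3]]
[[0.0, 0.0, 0.0, 0.0, -0.3], [0.0, 0.0, -0.45, 0.0, -0.3], [0.0, 0.0, -1.61, 0.0, -0.3], [0.0, 0.0, -2.78, 0.0, -0.3], [0.0, 0.0, -3.95, 0.0, -0.3]]
```

>>> drive_tool --pt "0 0 -1.07 0 1" --pt "0 0 -2.13 0 1" --pt "0 0 -3.2 0 1" --pt "0 0 -4.26 0 1" --pt "0.56 1.17 -4.49 -0.04 1"

```text
time: 12.02
tool_pos: [413.5, -211.9, 199.2]
ee_rot: [0.146, 0.989, -0.005, 0.007]
contact_force: [2.6, 0.0, 1.4]
gripper_width: 35.6
finger_force: 60.6
```

>>> drive_tool --pt "0.51 1.19 -0.22 -0.05 1" --pt "1.02 2.39 -0.44 -0.09 1" --pt "1.37 3.6 -0.44 -0.11 1" --pt "1.72 4.82 -0.44 -0.12 1" --pt "2.08 6.04 -0.44 -0.14 1"

```text
time: 12.43
tool_pos: [400.0, -12.1, 205.0]
ee_rot: [0.075, 0.997, 0.0, 0.0]
contact_force: [1.5, 0.3, -0.6]
gripper_width: 35.3
finger_force: 60.6
```

>>> drive_tool --pt "0.18 1.25 0 -0.02 1" --pt "0.35 2.5 0 -0.03 1" --pt "0.53 3.76 0 -0.05 1" --pt "0.67 5.06 0 -0.06 1" --pt "0.81 6.36 0 -0.08 1"

```text
time: 12.85
tool_pos: [404.2, 180.3, 204.8]
ee_rot: [0.034, 0.999, -0.0, -0.0]
contact_force: [0.6, -0.6, -0.6]
gripper_width: 35.3
finger_force: 60.6
```

>>> drive_tool --pt "0.03 1.32 0 -0.01 1" --pt "0.07 2.63 0 -0.03 1" --pt "0.1 3.94 0 -0.04 1" --pt "0.14 5.25 0 -0.06 1" --pt "0.17 6.56 0 -0.07 1"

```text
time: 13.27
tool_pos: [412.9, 376.9, 204.4]
ee_rot: [-0.001, 1.0, -0.0, -0.0]
contact_force: [1.9, -0.2, -1.3]
gripper_width: 35.7
finger_force: 60.6
```

>>> drive_tool --pt "0 1 0.33 0 1" --pt "0 1 0.33 0 1" --pt "0 1 0.33 0 1" --pt "0 1 1.44 0 1" --pt "0 1 2.56 0 1"

```text
time: 13.68
tool_pos: [416.0, 405.7, 130.6]
ee_rot: [0.0, 1.0, 0.002, 0.003]
contact_force: [0.4, -0.3, -0.8]
gripper_width: 35.7
finger_force: 60.7
```

>>> drive_tool --pt "0 0 1.11 0 1" --pt "0 0 1.94 0 1" --pt "0 0 2.22 0 1" --pt "0 0 2.22 0 1" --pt "0 0 2.22 0 1"

```text
time: 14.1
tool_pos: [414.4, 403.9, 62.5]
ee_rot: [0.001, 1.0, -0.0, 0.0]
contact_force: [0.1, -1.3, 2.5]
gripper_width: 35.6
finger_force: 62.1
```

>>> drive_tool --pt "0 0 0 0 1" --pt "0 0 0 0 -0.3" --pt "0 0 0 0 -0.3" --pt "0 0 0 0 -0.3" --pt "0 0 0 0 -0.3"

```text
time: 14.52
tool_pos: [413.9, 405.0, 61.6]
ee_rot: [-0.0, 1.0, 0.0, 0.0]
contact_force: [-0.7, -0.0, 0.0]
gripper_width: 55.6
finger_force: 0.0
```

>>> drive_tool --pt "0 0 0 0 -0.3" --pt "0 0 -0.45 0 -0.3" --pt "0 0 -1.61 0 -0.3" --pt "0 0 -2.78 0 -0.3" --pt "0 0 -3.95 0 -0.3"

```text
time: 14.93
tool_pos: [413.4, 404.8, 181.7]
ee_rot: [-0.0, 1.0, -0.0, -0.0]
contact_force: [0.6, 0.0, 1.0]
gripper_width: 55.5
finger_force: 0.0
```

Run:
```python
from h import *
f=viewer.grab_frame("top");im=f["image"]
a=cv2.resize(im[225:305,105:290],None,fx=4.3,fy=3.7,interpolation=cv2.INTER_CUBIC)[:,:800]
b=cv2.resize(im[190:305,325:440],None,fx=2.6,fy=2.6,interpolation=cv2.INTER_CUBIC)
o=np.zeros((600,800,3),np.uint8);o[:a.shape[0],:a.shape[1]]=a;o[300:300+b.shape[0],:b.shape[1]]=b
cv2.imwrite("pics/z4.png",o)
plan([(414,300,190,0,-.3,0),(412,80,180,-.05,-.8,0)],smax=40)
```

```text
t 15.0 meas [4.17707e+02 4.08317e+02 1.91170e+02 1.00000e-03] w 55.2 f 0.0 F [1.4 2.  5.1]
[[0.0, -1.17, -0.11, 0.0, -0.3], [0.0, -2.34, -0.22, 0.0, -0.3], [0.0, -3.5, -0.33, 0.0, -0.3], [0.01, -4.73, -0.27, 0.01, -0.8], [0.03, -5.95, -0.22, 0.02, -0.8]]
[[-0.02, -1.22, 0.06, 0.01, -0.8], [-0.03, -2.44, 0.11, 0.01, -0.8], [-0.04, -3.66, 0.17, 0.02, -0.8], [-0.06, -4.89, 0.22, 0.03, -0.8], [-0.06, -4.89, 0.22, 0.03, -0.8]]
```

View pics/z4.png

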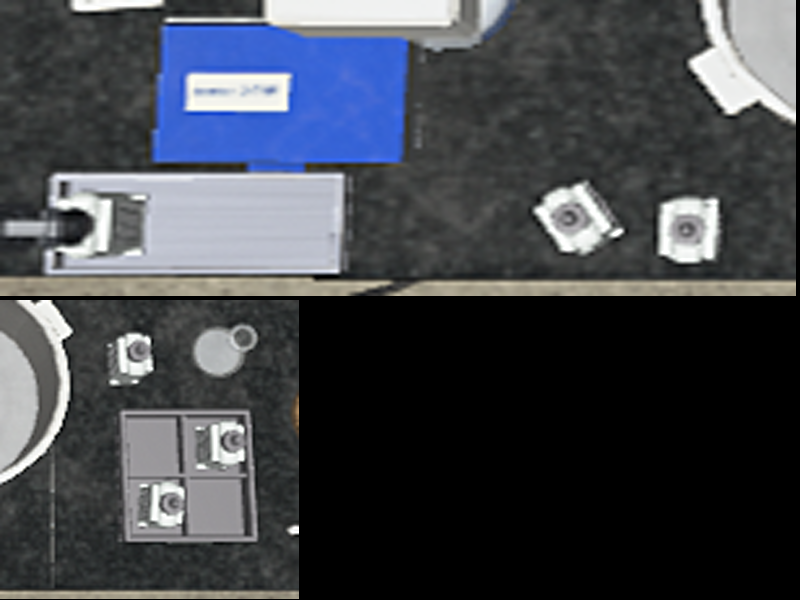

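Bottle d stands in the tray, a and f are in the crate, and b, c and e are unmoved. Bottle b is next.

Run:
```python
from h import *
json.dump([414,405,180,0],open("cmd.json","w"))
plan([(414,300,190,.1,-.4,0),(421,74.3,180,.56,-.4,3),(421,74.3,144,.56,-.4,0),(421,74.3,110,.56,-.4,0),(421,74.3,85,.56,-.4,0),(421,74.3,68,.56,-.4,0),(421,74.3,57,.56,-.4,2),(421,74.3,57,.56,1,9)],smax=40)
```

```text
t 15.0 meas [4.17707e+02 4.08317e+02 1.91170e+02 1.00000e-03] w 55.2 f 0.0 F [1.4 2.  5.1]
[[0.0, -1.17, -0.11, -0.03, -0.4], [0.0, -2.33, -0.22, -0.07, -0.4], [0.0, -3.5, -0.33, -0.1, -0.4], [-0.04, -4.75, -0.28, -0.18, -0.4], [-0.08, -6.01, -0.22, -0.25, -0.4]]
[[0.27, -1.22, 0.05, -0.08, -0.4], [0.55, -2.45, 0.11, -0.16, -0.4], [0.82, -3.67, 0.16, -0.23, -0.4], [1.09, -4.9, 0.22, -0.31, -0.4], [1.09, -4.9, 0.22, -0.31, -0.4]]
[[0.0, 0.0, 0.0, 0.0, -0.4], [0.0, 0.0, 0.0, 0.0, -0.4], [0.0, 0.0, 1.2, 0.0, -0.4], [0.0, 0.0, 2.33, 0.0, -0.4], [0.0, 0.0, 3.17, 0.0, -0.4]]
[[0.0, 0.0, 0.56, 0.0, -0.4], [0.0, 0.0, 0.93, 0.0, -0.4], [0.0, 0.0, 0.93, 0.0, -0.4], [0.0, 0.0, 0.93, 0.0, -0.4], [0.0, 0.0, 0.93, 0.0, 1.0]]
[[0.0, 0.0, 0.0, 0.0, 1.0], [0.0, 0.0, 0.0, 0.0, 1.0], [0.0, 0.0, 0.0, 0.0, 1.0], [0.0, 0.0, 0.0, 0.0, 1.0], [0.0, 0.0, 0.0, 0.0, 1.0]]
[[0.0, 0.0, 0.0, 0.0, 1.0], [0.0, 0.0, 0.0, 0.0, 1.0], [0.0, 0.0, 0.0, 0.0, 1.0], [0.0, 0.0, 0.0, 0.0, 1.0], [0.0, 0.0, 0.0, 0.0, 1.0]]
```

>>> drive_tool --pt "0 -1.17 -0.11 -0.03 -0.4" --pt "0 -2.33 -0.22 -0.07 -0.4" --pt "0 -3.5 -0.33 -0.1 -0.4" --pt "-0.04 -4.75 -0.28 -0.18 -0.4" --pt "-0.08 -6.01 -0.22 -0.25 -0.4"

```text
time: 15.4
tool_pos: [416.6, 223.8, 188.1]
ee_rot: [-0.127, 0.992, 0.0, 0.001]
contact_force: [1.5, -0.2, 0.1]
gripper_width: 60.2
finger_force: 0.0
```

>>> drive_tool --pt "0.27 -1.22 0.05 -0.08 -0.4" --pt "0.55 -2.45 0.11 -0.16 -0.4" --pt "0.82 -3.67 0.16 -0.23 -0.4" --pt "1.09 -4.9 0.22 -0.31 -0.4" --pt "1.09 -4.9 0.22 -0.31 -0.4"

```text
time: 15.82
tool_pos: [421.4, 69.0, 180.7]
ee_rot: [-0.275, 0.962, -0.002, 0.0]
contact_force: [0.1, 0.1, 0.4]
gripper_width: 59.8
finger_force: 0.0
```

>>> drive_tool --pt "0 0 0 0 -0.4" --pt "0 0 0 0 -0.4" --pt "0 0 1.2 0 -0.4" --pt "0 0 2.33 0 -0.4" --pt "0 0 3.17 0 -0.4"

```text
time: 16.23
tool_pos: [420.5, 76.1, 83.7]
ee_rot: [-0.278, 0.961, 0.0, -0.0]
contact_force: [0.0, 0.1, -0.3]
gripper_width: 60.1
finger_force: 0.0
```

>>> drive_tool --pt "0 0 0.56 0 -0.4" --pt "0 0 0.93 0 -0.4" --pt "0 0 0.93 0 -0.4" --pt "0 0 0.93 0 -0.4" --pt "0 0 0.93 0 1"

```text
time: 16.65
tool_pos: [422.0, 75.3, 58.0]
ee_rot: [-0.277, 0.961, -0.0, 0.001]
contact_force: [-0.4, -0.9, -0.2]
gripper_width: 49.2
finger_force: 0.0
```

>>> drive_tool --pt "0 0 0 0 1" --pt "0 0 0 0 1" --pt "0 0 0 0 1" --pt "0 0 0 0 1" --pt "0 0 0 0 1"

```text
time: 17.07
tool_pos: [423.0, 74.6, 59.3]
ee_rot: [-0.276, 0.961, -0.0, 0.002]
contact_force: [-0.2, 0.7, 6.2]
gripper_width: 23.0
finger_force: 59.2
```

>>> drive_tool --pt "0 0 0 0 1" --pt "0 0 0 0 1" --pt "0 0 0 0 1" --pt "0 0 0 0 1" --pt "0 0 0 0 1"

```text
time: 17.48
tool_pos: [423.0, 74.6, 59.3]
ee_rot: [-0.276, 0.961, -0.0, 0.002]
contact_force: [-1.2, 1.1, 5.7]
gripper_width: 22.9
finger_force: 59.2
```

Bottle b is soft, at 22.9 mm. It goes to the far +y cell.

Run:
```python
from h import *
plan([(421,74.3,185,.56,1,0),(402,-30,205,.3,1,0),(402,-150,205,0.0,1,0),(440,-290,205,-.01,1,0),(525,-360,205,-.01,1,0),(541.5,-367.5,200,-.01,1,2),(541.5,-367.5,95,-.01,1,0),(541.5,-367.5,72,-.01,1,0),(541.5,-367.5,62.5,-.01,1,3),(541.5,-367.5,62.5,-.01,-.25,4),(541.5,-367.5,75,-.01,-.25,0),(541.5,-367.5,110,-.01,-.25,0),(541.5,-367.5,190,-.01,-.25,0)],smax=40)
```

```text
t 17.5 meas [423.023  74.606  59.3     0.56 ] w 22.9 f 59.2 F [-1.2  1.1  5.7]
[[0.0, 0.0, -1.07, 0.0, 1.0], [0.0, 0.0, -2.13, 0.0, 1.0], [0.0, 0.0, -3.2, 0.0, 1.0], [0.0, 0.0, -4.27, 0.0, 1.0], [0.79, -0.86, -4.49, 0.09, 1.0]]
[[0.72, -0.94, -0.22, 0.08, 1.0], [1.43, -1.88, -0.44, 0.17, 1.0], [2.03, -3.07, -0.44, 0.27, 1.0], [2.64, -4.26, -0.44, 0.37, 1.0], [3.24, -5.45, -0.44, 0.47, 1.0]]
[[-0.31, -1.16, 0.0, 0.0, 1.0], [-0.63, -2.33, 0.0, 0.01, 1.0], [-0.95, -3.5, 0.0, 0.01, 1.0], [-1.26, -4.66, 0.0, 0.01, 1.0], [-2.21, -5.44, 0.0, 0.01, 1.0]]
[[-0.95, -0.77, 0.0, 0.0, 1.0], [-1.9, -1.54, 0.0, 0.0, 1.0], [-2.45, -1.78, 0.16, 0.0, 1.0], [-2.45, -1.78, 0.16, 0.0, 1.0], [-2.45, -1.78, 0.16, 0.0, 1.0]]
[[0.0, 0.0, 1.17, 0.0, 1.0], [0.0, 0.0, 2.34, 0.0, 1.0], [0.0, 0.0, 3.5, 0.0, 1.0], [0.0, 0.0, 4.27, 0.0, 1.0], [0.0, 0.0, 4.59, 0.0, 1.0]]
[[0.0, 0.0, 0.0, 0.0, 1.0], [0.0, 0.0, 0.0, 0.0, 1.0], [0.0, 0.0, 0.0, 0.0, 1.0], [0.0, 0.0, 0.0, 0.0, -0.25], [0.0, 0.0, 0.0, 0.0, -0.25]]
[[0.0, 0.0, 0.0, 0.0, -0.25], [0.0, 0.0, 0.0, 0.0, -0.25], [0.0, 0.0, -0.42, 0.0, -0.25], [0.0, 0.0, -1.59, 0.0, -0.25], [0.0, 0.0, -2.92, 0.0, -0.25]]
[[0.0, 0.0, -1.33, 0.0, -0.25], [0.0, 0.0, -1.33, 0.0, -0.25], [0.0, 0.0, -1.33, 0.0, -0.25], [0.0, 0.0, -1.33, 0.0, -0.25], [0.0, 0.0, -1.33, 0.0, -0.25]]
```

>>> drive_tool --pt "0 0 -1.07 0 1" --pt "0 0 -2.13 0 1" --pt "0 0 -3.2 0 1" --pt "0 0 -4.27 0 1" --pt "0.79 -0.86 -4.49 0.09 1"

```text
time: 17.9
tool_pos: [419.6, 42.9, 199.0]
ee_rot: [-0.235, 0.972, -0.0, 0.007]
contact_force: [2.5, -2.1, -0.3]
gripper_width: 22.7
finger_force: 59.3
```

>>> drive_tool --pt "0.72 -0.94 -0.22 0.08 1" --pt "1.43 -1.88 -0.44 0.17 1" --pt "2.03 -3.07 -0.44 0.27 1" --pt "2.64 -4.26 -0.44 0.37 1" --pt "3.24 -5.45 -0.44 0.47 1"

```text
time: 18.32
tool_pos: [401.9, -151.8, 206.2]
ee_rot: [0.002, 1.0, -0.001, 0.001]
contact_force: [0.7, -0.0, -1.4]
gripper_width: 22.8
finger_force: 59.2
```

>>> drive_tool --pt "-0.31 -1.16 0 0 1" --pt "-0.63 -2.33 0 0.01 1" --pt "-0.95 -3.5 0 0.01 1" --pt "-1.26 -4.66 0 0.01 1" --pt "-2.21 -5.44 0 0.01 1"

```text
time: 18.73
tool_pos: [466.5, -316.4, 205.3]
ee_rot: [0.007, 1.0, -0.001, -0.001]
contact_force: [0.4, 0.3, 0.5]
gripper_width: 22.7
finger_force: 59.3
```

>>> drive_tool --pt "-0.95 -0.77 0 0 1" --pt "-1.9 -1.54 0 0 1" --pt "-2.45 -1.78 0.16 0 1" --pt "-2.45 -1.78 0.16 0 1" --pt "-2.45 -1.78 0.16 0 1"

```text
time: 19.15
tool_pos: [541.5, -367.3, 199.7]
ee_rot: [0.005, 1.0, 0.001, -0.001]
contact_force: [0.2, -0.9, -0.1]
gripper_width: 23.0
finger_force: 59.3
```

>>> drive_tool --pt "0 0 1.1 0 1" --pt "0 0 2.1 0 1" --pt "0 0 3 0 1" --pt "0 0 3.7 0 1" --pt "0 0 4.2 0 1"

```text
time: 19.57
tool_pos: [539.1, -365.2, 71.8]
ee_rot: [0.005, 1.0, 0.002, -0.002]
contact_force: [-0.3, 0.7, -1.1]
gripper_width: 22.7
finger_force: 59.3
```

>>> drive_tool --pt "0 0 0.39 0 1" --pt "0 0 0.39 0 1" --pt "0 0 0.39 0 1" --pt "0 0 0.39 0 -0.25" --pt "0 0 0.39 0 -0.25"

```text
time: 19.98
tool_pos: [541.7, -367.5, 63.4]
ee_rot: [0.005, 1.0, -0.0, 0.001]
contact_force: [-0.5, -0.6, 0.1]
gripper_width: 46.0
finger_force: 0.0
```

>>> drive_tool --pt "0 0 0 0 -0.25" --pt "0 0 0 0 -0.25" --pt "0 0 -0.42 0 -0.25" --pt "0 0 -1.59 0 -0.25" --pt "0 0 -2.92 0 -0.25"

```text
time: 20.4
tool_pos: [539.3, -365.5, 148.1]
ee_rot: [0.005, 1.0, 0.002, -0.003]
contact_force: [-0.1, -0.7, -0.2]
gripper_width: 53.4
finger_force: 0.0
```

>>> drive_tool --pt "0 0 -1.33 0 -0.25" --pt "0 0 -1.33 0 -0.25" --pt "0 0 -1.33 0 -0.25" --pt "0 0 -1.33 0 -0.25" --pt "0 0 -1.33 0 -0.25"

```text
time: 20.82
tool_pos: [540.5, -366.5, 188.5]
ee_rot: [0.005, 1.0, 0.001, -0.001]
contact_force: [0.2, 0.5, -0.5]
gripper_width: 53.5
finger_force: 0.0
```

Run:
```python
from h import *
plan([(575,-345,205,-.01,-.8,3)],smax=40)
```

```text
t 20.8 meas [ 5.40452e+02 -3.66452e+02  1.88453e+02 -1.00000e-02] w 53.5 f 0.0 F [ 0.2  0.5 -0.5]
[[-0.56, 0.38, -0.25, 0.0, -0.8], [-1.11, 0.76, -0.5, 0.0, -0.8], [-1.11, 0.76, -0.5, 0.0, -0.8], [-1.11, 0.76, -0.5, 0.0, -0.8], [-1.11, 0.76, -0.5, 0.0, -0.8]]
```

>>> drive_tool --pt "-0.56 0.38 -0.25 0 -0.8" --pt "-1.11 0.76 -0.5 0 -0.8" --pt "-1.11 0.76 -0.5 0 -0.8" --pt "-1.11 0.76 -0.5 0 -0.8" --pt "-1.11 0.76 -0.5 0 -0.8"

```text
time: 21.23
tool_pos: [573.8, -344.3, 202.9]
ee_rot: [0.005, 1.0, 0.001, -0.002]
contact_force: [-0.4, -0.2, -0.6]
gripper_width: 76.9
finger_force: 0.0
```

Run:
```python
from h import *
print(meas()[1].round(2))
f,p=wshot("w3")
import pickle;pickle.dump((f,p),open("w3.pkl","wb"))
cv2.imwrite("pics/w3v.png",cv2.resize(f["image"],(800,600),interpolation=cv2.INTER_CUBIC))
```

```text
[ 5.7381e+02 -3.4432e+02  2.0288e+02 -1.0000e-02]
```

View pics/w3v.png

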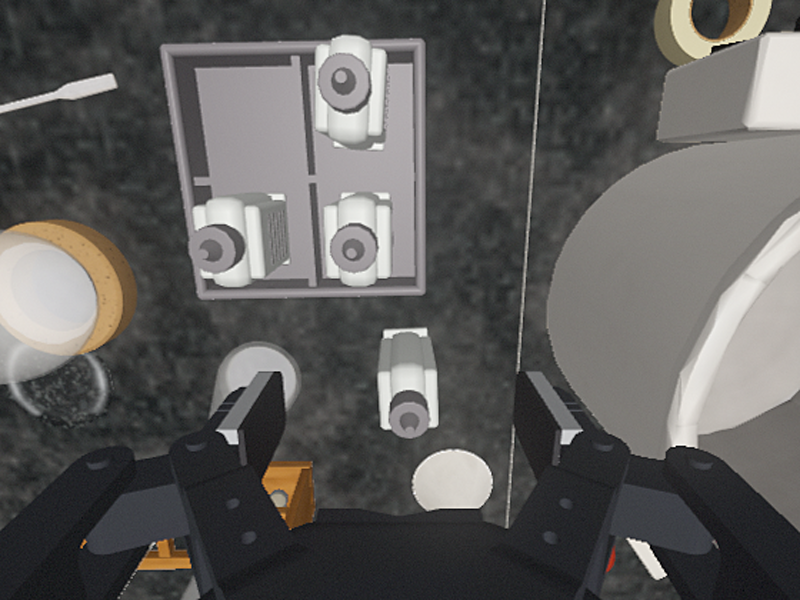

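Three bottles stand in the crate and the (-x,-y) cell is empty. Bottle e has its tip at (409,424), and the flask foot is clear at about (258,375).

Run:
```python
from h import *
import pickle
f,p=pickle.load(open("w3.pkl","rb")); q=lambda u,v:(u*.7,v*.7)
bottle(f,p,q(410,424),q(437,369),q(438,402),"eR")
bottle(f,p,q(410,424),q(384,372),q(379,405),"eL")
print("base edge",ray(f,385*.7,329*.7,0,p).round(1),ray(f,427*.7,328*.7,0,p).round(1))
print("flask foot c",ray(f,258*.7,375*.7,0,p).round(1))
z=cv2.resize(f["image"][215:320,240:330],None,fx=5.5,fy=5.5,interpolation=cv2.INTER_CUBIC);cv2.imwrite("pics/z5.png",z)
```

```text
eR tip [ 637.8 -337.6] edge [ 631.7 -338.4] len 23.0 psi 0.042 dist 18.5
eL tip [ 637.8 -337.6] edge [ 635.6 -336. ] len 23.3 psi -0.157 dist 17.7
base edge [ 618.  -354.2    0. ] [ 617.6 -321.6    0. ]
flask foot c [ 656.  -456.7    0. ]
```

View pics/z5.png

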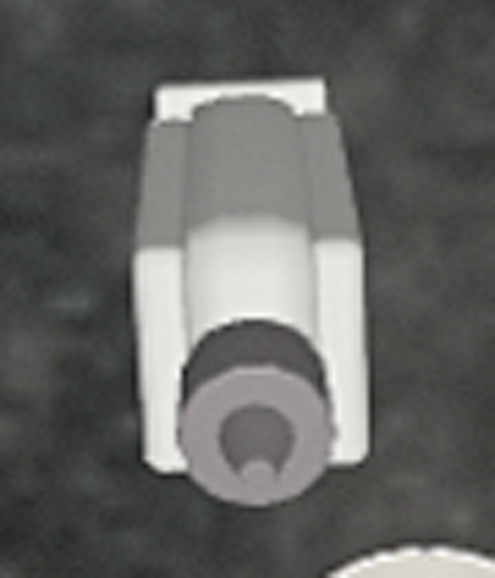

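Run:
```python
from h import *
plan([(640,-338,190,.04,-.5,3),(640,-338,150,.04,-.5,0),(640,-338,115,.04,-.5,0),(640,-338,88,.04,-.5,0),(640,-338,70,.04,-.5,0),(640,-338,57.5,.04,-.5,3),(640,-338,57.5,.04,1,7)],smax=40)
```

```text
t 21.3 meas [ 5.73615e+02 -3.44554e+02  2.02989e+02 -1.00000e-02] w 76.9 f 0.0 F [ 0.  -0.1 -1.1]
[[-1.08, 0.13, 0.25, -0.02, -0.5], [-2.17, 0.25, 0.5, -0.05, -0.5], [-2.17, 0.25, 0.5, -0.05, -0.5], [-2.17, 0.25, 0.5, -0.05, -0.5], [-2.17, 0.25, 0.5, -0.05, -0.5]]
[[0.0, 0.0, 1.33, 0.0, -0.5], [0.0, 0.0, 2.5, 0.0, -0.5], [0.0, 0.0, 3.4, 0.0, -0.5], [0.0, 0.0, 4.0, 0.0, -0.5], [0.0, 0.0, 4.41, 0.0, -0.5]]
[[0.0, 0.0, 0.0, 0.0, -0.5], [0.0, 0.0, 0.0, 0.0, -0.5], [0.0, 0.0, 0.0, 0.0, -0.5], [0.0, 0.0, 0.0, 0.0, 1.0], [0.0, 0.0, 0.0, 0.0, 1.0]]
[[0.0, 0.0, 0.0, 0.0, 1.0], [0.0, 0.0, 0.0, 0.0, 1.0], [0.0, 0.0, 0.0, 0.0, 1.0], [0.0, 0.0, 0.0, 0.0, 1.0], [0.0, 0.0, 0.0, 0.0, 1.0]]
```

>>> drive_tool --pt "-1.08 0.13 0.25 -0.02 -0.5" --pt "-2.17 0.25 0.5 -0.05 -0.5" --pt "-2.17 0.25 0.5 -0.05 -0.5" --pt "-2.17 0.25 0.5 -0.05 -0.5" --pt "-2.17 0.25 0.5 -0.05 -0.5"

```text
time: 21.7
tool_pos: [638.9, -338.2, 188.8]
ee_rot: [-0.02, 1.0, 0.0, -0.001]
contact_force: [-0.1, 0.3, 0.3]
gripper_width: 64.2
finger_force: 0.0
```

>>> drive_tool --pt "0 0 1.33 0 -0.5" --pt "0 0 2.5 0 -0.5" --pt "0 0 3.4 0 -0.5" --pt "0 0 4 0 -0.5" --pt "0 0 4.41 0 -0.5"

```text
time: 22.12
tool_pos: [637.1, -337.7, 55.0]
ee_rot: [-0.019, 1.0, 0.001, -0.002]
contact_force: [-0.6, 0.2, -0.2]
gripper_width: 64.5
finger_force: 0.0
```

>>> drive_tool --pt "0 0 0 0 -0.5" --pt "0 0 0 0 -0.5" --pt "0 0 0 0 -0.5" --pt "0 0 0 0 1" --pt "0 0 0 0 1"

```text
time: 22.53
tool_pos: [641.4, -338.9, 60.3]
ee_rot: [-0.02, 1.0, -0.001, 0.002]
contact_force: [-0.6, 0.0, 0.3]
gripper_width: 41.2
finger_force: 0.0
```

>>> drive_tool --pt "0 0 0 0 1" --pt "0 0 0 0 1" --pt "0 0 0 0 1" --pt "0 0 0 0 1" --pt "0 0 0 0 1"

```text
time: 22.95
tool_pos: [641.9, -339.2, 60.6]
ee_rot: [-0.02, 1.0, -0.001, 0.002]
contact_force: [-0.3, -0.2, 6.1]
gripper_width: 35.2
finger_force: 59.3
```

>>> drive_tool --pt "0 0 0 0 1" --pt "0 0 0 0 1" --pt "0 0 0 0 1" --pt "0 0 0 0 1" --pt "0 0 0 0 1"

```text
time: 23.37
tool_pos: [641.9, -339.2, 60.7]
ee_rot: [-0.02, 1.0, -0.001, 0.002]
contact_force: [-0.5, 0.4, 5.8]
gripper_width: 35.0
finger_force: 59.3
```

Bottle e is hard, at 35 mm, so it goes to the tray.

Run:
```python
from h import *
plan([(640,-338,185,.04,1,0),(560,-355,205,.02,1,0),(430,-290,205,0,1,0),(402,-150,205,0,1,0),(402,100,205,0,1,0),(414,310,205,0,1,0),(414,332,195,0,1,2),(414,332,160,0,1,0),(414,332,128,0,1,0),(414,332,100,0,1,0),(414,332,78,0,1,0),(414,332,66,0,1,0),(414,332,61,0,1,2),(414,332,61,0,-.25,5),(414,332,75,0,-.25,0),(414,332,110,0,-.25,0),(414,332,180,0,-.25,0)],smax=40)
```

```text
t 23.4 meas [ 6.41899e+02 -3.39185e+02  6.06560e+01  4.00000e-02] w 35.0 f 59.3 F [-0.5  0.4  5.8]
[[0.0, 0.0, -1.06, 0.0, 1.0], [0.0, 0.0, -2.12, 0.0, 1.0], [0.0, 0.0, -3.19, 0.0, 1.0], [0.0, 0.0, -4.25, 0.0, 1.0], [0.9, -0.15, -4.47, 0.01, 1.0]]
[[0.89, -0.16, -0.22, 0.0, 1.0], [1.79, -0.32, -0.44, 0.01, 1.0], [2.85, 0.25, -0.44, 0.02, 1.0], [3.92, 0.82, -0.44, 0.02, 1.0], [4.99, 1.4, -0.44, 0.03, 1.0]]
[[1.08, 0.54, 0.0, 0.0, 1.0], [1.31, 1.71, 0.0, 0.0, 1.0], [1.55, 2.87, 0.0, 0.0, 1.0], [1.78, 4.04, 0.0, 0.0, 1.0], [2.01, 5.21, 0.0, 0.0, 1.0]]
[[0.0, 1.19, 0.0, 0.0, 1.0], [0.0, 2.38, 0.0, 0.0, 1.0], [0.0, 3.57, 0.0, 0.0, 1.0], [0.0, 4.76, 0.0, 0.0, 1.0], [0.0, 5.95, 0.0, 0.0, 1.0]]
[[0.0, 1.19, 0.0, 0.0, 1.0], [0.0, 2.38, 0.0, 0.0, 1.0], [-0.06, 3.55, 0.0, 0.0, 1.0], [-0.13, 4.71, 0.0, 0.0, 1.0], [-0.2, 5.88, 0.0, 0.0, 1.0]]
[[-0.06, 1.17, 0.0, 0.0, 1.0], [-0.13, 2.33, 0.0, 0.0, 1.0], [-0.2, 3.5, 0.0, 0.0, 1.0], [-0.2, 4.23, 0.33, 0.0, 1.0], [-0.2, 4.23, 0.33, 0.0, 1.0]]
[[0.0, 0.0, 0.0, 0.0, 1.0], [0.0, 0.0, 1.17, 0.0, 1.0], [0.0, 0.0, 2.23, 0.0, 1.0], [0.0, 0.0, 3.17, 0.0, 1.0], [0.0, 0.0, 3.9, 0.0, 1.0]]
[[0.0, 0.0, 0.4, 0.0, 1.0], [0.0, 0.0, 0.57, 0.0, 1.0], [0.0, 0.0, 0.57, 0.0, 1.0], [0.0, 0.0, 0.57, 0.0, 1.0], [0.0, 0.0, 0.57, 0.0, -0.25]]
[[0.0, 0.0, 0.0, 0.0, -0.25], [0.0, 0.0, 0.0, 0.0, -0.25], [0.0, 0.0, 0.0, 0.0, -0.25], [0.0, 0.0, 0.0, 0.0, -0.25], [0.0, 0.0, -0.47, 0.0, -0.25]]
[[0.0, 0.0, -1.17, 0.0, -0.25], [0.0, 0.0, -2.33, 0.0, -0.25], [0.0, 0.0, -3.5, 0.0, -0.25], [0.0, 0.0, -3.5, 0.0, -0.25], [0.0, 0.0, -3.5, 0.0, -0.25]]
```

>>> drive_tool --pt "0 0 -1.06 0 1" --pt "0 0 -2.12 0 1" --pt "0 0 -3.19 0 1" --pt "0 0 -4.25 0 1" --pt "0.9 -0.15 -4.47 0.01 1"

```text
time: 23.78
tool_pos: [619.8, -344.3, 200.1]
ee_rot: [-0.017, 1.0, -0.004, 0.007]
contact_force: [-0.4, -1.1, 0.9]
gripper_width: 35.2
finger_force: 60.2
```

>>> drive_tool --pt "0.89 -0.16 -0.22 0 1" --pt "1.79 -0.32 -0.44 0.01 1" --pt "2.85 0.25 -0.44 0.02 1" --pt "3.92 0.82 -0.44 0.02 1" --pt "4.99 1.4 -0.44 0.03 1"

```text
time: 24.2
tool_pos: [460.7, -305.4, 204.7]
ee_rot: [0.0, 1.0, 0.0, -0.0]
contact_force: [-0.6, -0.1, -0.6]
gripper_width: 35.3
finger_force: 60.2
```

>>> drive_tool --pt "1.08 0.54 0 0 1" --pt "1.31 1.71 0 0 1" --pt "1.55 2.87 0 0 1" --pt "1.78 4.04 0 0 1" --pt "2.01 5.21 0 0 1"

```text
time: 24.62
tool_pos: [400.9, -148.3, 204.7]
ee_rot: [0.001, 1.0, 0.0, -0.0]
contact_force: [0.5, -0.5, -1.9]
gripper_width: 35.5
finger_force: 60.2
```

>>> drive_tool --pt "0 1.19 0 0 1" --pt "0 2.38 0 0 1" --pt "0 3.57 0 0 1" --pt "0 4.76 0 0 1" --pt "0 5.95 0 0 1"

```text
time: 25.03
tool_pos: [401.3, 30.5, 205.0]
ee_rot: [0.0, 1.0, 0.0, 0.0]
contact_force: [0.2, 0.3, -2.3]
gripper_width: 35.2
finger_force: 60.2
```

>>> drive_tool --pt "0 1.19 0 0 1" --pt "0 2.38 0 0 1" --pt "-0.06 3.55 0 0 1" --pt "-0.13 4.71 0 0 1" --pt "-0.2 5.88 0 0 1"

```text
time: 25.45
tool_pos: [407.3, 206.9, 205.0]
ee_rot: [-0.0, 1.0, -0.0, 0.0]
contact_force: [1.3, -0.4, -1.2]
gripper_width: 35.2
finger_force: 60.2
```

>>> drive_tool --pt "-0.06 1.17 0 0 1" --pt "-0.13 2.33 0 0 1" --pt "-0.2 3.5 0 0 1" --pt "-0.2 4.23 0.33 0 1" --pt "-0.2 4.23 0.33 0 1"

```text
time: 25.87
tool_pos: [412.8, 335.4, 193.8]
ee_rot: [-0.002, 1.0, 0.001, -0.001]
contact_force: [0.2, -1.4, -1.0]
gripper_width: 34.9
finger_force: 60.3
```

>>> drive_tool --pt "0 0 0 0 1" --pt "0 0 1.17 0 1" --pt "0 0 2.23 0 1" --pt "0 0 3.17 0 1" --pt "0 0 3.9 0 1"

```text
time: 26.28
tool_pos: [412.8, 329.9, 76.0]
ee_rot: [0.0, 1.0, -0.001, -0.001]
contact_force: [0.2, 0.6, -1.3]
gripper_width: 35.1
finger_force: 60.3
```

>>> drive_tool --pt "0 0 0.4 0 1" --pt "0 0 0.57 0 1" --pt "0 0 0.57 0 1" --pt "0 0 0.57 0 1" --pt "0 0 0.57 0 -0.25"

```text
time: 26.7
tool_pos: [415.2, 331.7, 63.3]
ee_rot: [0.0, 1.0, 0.0, 0.001]
contact_force: [0.1, 0.5, 0.3]
gripper_width: 45.4
finger_force: 0.0
```

>>> drive_tool --pt "0 0 0 0 -0.25" --pt "0 0 0 0 -0.25" --pt "0 0 0 0 -0.25" --pt "0 0 0 0 -0.25" --pt "0 0 -0.47 0 -0.25"

```text
time: 27.12
tool_pos: [411.8, 330.5, 72.4]
ee_rot: [0.0, 1.0, -0.002, -0.003]
contact_force: [-0.7, -0.5, -0.4]
gripper_width: 53.3
finger_force: 0.0
```

>>> drive_tool --pt "0 0 -1.17 0 -0.25" --pt "0 0 -2.33 0 -0.25" --pt "0 0 -3.5 0 -0.25" --pt "0 0 -3.5 0 -0.25" --pt "0 0 -3.5 0 -0.25"

```text
time: 27.53
tool_pos: [416.0, 333.2, 183.3]
ee_rot: [-0.0, 1.0, 0.002, 0.003]
contact_force: [-0.5, 1.0, -0.2]
gripper_width: 53.8
finger_force: 0.0
```

Run:
```python
from h import *
plan([(414,200,200,0,-.5,0),(412,60,200,-.09,-.5,3)],smax=40)
```

```text
t 27.5 meas [416.015 333.231 183.285   0.   ] w 53.8 f 0.0 F [-0.5  1.  -0.2]
[[0.0, -1.1, -0.17, 0.0, -0.5], [0.0, -2.2, -0.33, 0.0, -0.5], [0.0, -3.3, -0.5, 0.0, -0.5], [0.0, -4.4, -0.67, 0.0, -0.5], [0.02, -5.56, -0.67, 0.02, -0.5]]
[[-0.01, -1.17, 0.0, 0.03, -0.5], [-0.01, -2.34, 0.0, 0.05, -0.5], [-0.02, -3.5, 0.0, 0.07, -0.5], [-0.02, -3.5, 0.0, 0.07, -0.5], [-0.02, -3.5, 0.0, 0.07, -0.5]]
[[0.0, 0.0, 0.0, 0.0, -0.5], [0.0, 0.0, 0.0, 0.0, -0.5], [0.0, 0.0, 0.0, 0.0, -0.5], [0.0, 0.0, 0.0, 0.0, -0.5], [0.0, 0.0, 0.0, 0.0, -0.5]]
```

Next I'll look at bottle c and the tray from over (412,60).

>>> drive_tool --pt "0 -1.1 -0.17 0 -0.5" --pt "0 -2.2 -0.33 0 -0.5" --pt "0 -3.3 -0.5 0 -0.5" --pt "0 -4.4 -0.67 0 -0.5" --pt "0.02 -5.56 -0.67 0.02 -0.5"

```text
time: 27.95
tool_pos: [412.7, 163.9, 199.2]
ee_rot: [0.01, 1.0, -0.0, -0.001]
contact_force: [0.5, -0.2, 0.6]
gripper_width: 64.1
finger_force: 0.0
```

>>> drive_tool --pt "-0.01 -1.17 0 0.03 -0.5" --pt "-0.01 -2.34 0 0.05 -0.5" --pt "-0.02 -3.5 0 0.07 -0.5" --pt "-0.02 -3.5 0 0.07 -0.5" --pt "-0.02 -3.5 0 0.07 -0.5"

```text
time: 28.37
tool_pos: [410.8, 58.8, 198.5]
ee_rot: [0.047, 0.999, 0.0, -0.002]
contact_force: [-0.4, -0.5, -0.3]
gripper_width: 64.1
finger_force: 0.0
```

>>> drive_tool --pt "0 0 0 0 -0.5" --pt "0 0 0 0 -0.5" --pt "0 0 0 0 -0.5" --pt "0 0 0 0 -0.5" --pt "0 0 0 0 -0.5"

```text
time: 28.78
tool_pos: [411.9, 61.1, 200.1]
ee_rot: [0.044, 0.999, 0.0, -0.0]
contact_force: [-0.4, 0.6, -0.5]
gripper_width: 64.1
finger_force: 0.0
```

Run:
```python
from h import *
print(meas()[1].round(2))
f,p=wshot("w4")
import pickle;pickle.dump((f,p),open("w4.pkl","wb"))
cv2.imwrite("pics/w4v.png",cv2.resize(f["image"],(800,600),interpolation=cv2.INTER_CUBIC))
```

```text
[ 4.1186e+02  6.1100e+01  2.0007e+02 -9.0000e-02]
```

View pics/w4v.png

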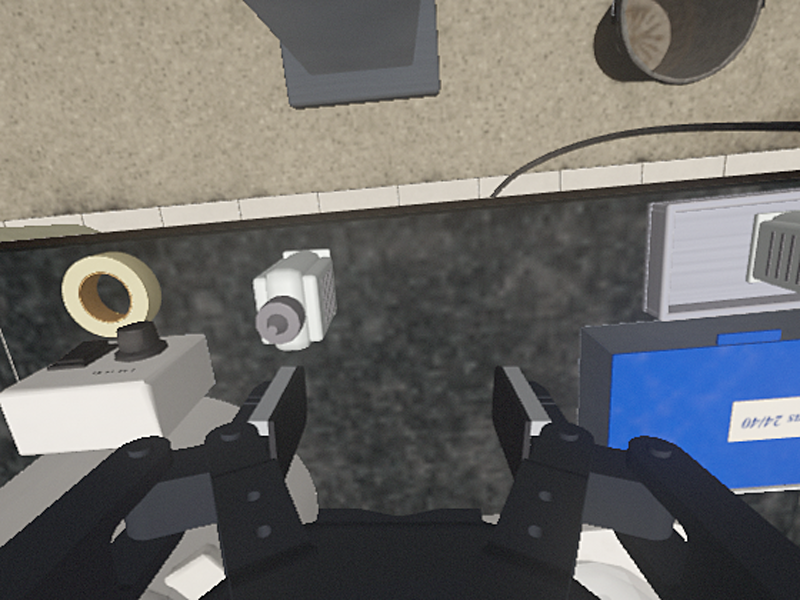

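Run:
```python
from h import *
import pickle
f,p=pickle.load(open("w4.pkl","rb")); q=lambda u,v:(u*.7,v*.7)
bottle(f,p,q(269,329),q(317,281),q(312,343),"c")
plan([(412,-3,190,-.09,-.6,3),(412,-3,150,-.09,-.6,0),(412,-3,115,-.09,-.6,0),(412,-3,88,-.09,-.6,0),(412,-3,70,-.09,-.6,0),(412,-3,57,-.09,-.6,3),(412,-3,57,-.09,1,7)],smax=40)
```

```text
c tip [412.3  -6. ] edge [411.3  -7.2] len 38.9 psi -0.218 dist 17.6
t 28.8 meas [ 4.11928e+02  6.09780e+01  2.00157e+02 -8.80000e-02] w 63.8 f 0.0 F [-0.1 -0.7  0.4]
[[-0.1, -1.05, 0.17, 0.0, -0.6], [-0.19, -2.1, 0.34, 0.0, -0.6], [-0.19, -2.1, 0.34, 0.0, -0.6], [-0.19, -2.1, 0.34, 0.0, -0.6], [-0.19, -2.1, 0.34, 0.0, -0.6]]
[[0.0, 0.0, 1.33, 0.0, -0.6], [0.0, 0.0, 2.5, 0.0, -0.6], [0.0, 0.0, 3.4, 0.0, -0.6], [0.0, 0.0, 4.0, 0.0, -0.6], [0.0, 0.0, 4.43, 0.0, -0.6]]
[[0.0, 0.0, 0.0, 0.0, -0.6], [0.0, 0.0, 0.0, 0.0, -0.6], [0.0, 0.0, 0.0, 0.0, -0.6], [0.0, 0.0, 0.0, 0.0, 1.0], [0.0, 0.0, 0.0, 0.0, 1.0]]
[[0.0, 0.0, 0.0, 0.0, 1.0], [0.0, 0.0, 0.0, 0.0, 1.0], [0.0, 0.0, 0.0, 0.0, 1.0], [0.0, 0.0, 0.0, 0.0, 1.0], [0.0, 0.0, 0.0, 0.0, 1.0]]
```

>>> drive_tool --pt "-0.1 -1.05 0.17 0 -0.6" --pt "-0.19 -2.1 0.34 0 -0.6" --pt "-0.19 -2.1 0.34 0 -0.6" --pt "-0.19 -2.1 0.34 0 -0.6" --pt "-0.19 -2.1 0.34 0 -0.6"

```text
time: 29.25
tool_pos: [412.0, -2.7, 190.1]
ee_rot: [0.045, 0.999, 0.0, -0.0]
contact_force: [0.0, 0.4, -0.4]
gripper_width: 68.5
finger_force: 0.0
```

>>> drive_tool --pt "0 0 1.33 0 -0.6" --pt "0 0 2.5 0 -0.6" --pt "0 0 3.4 0 -0.6" --pt "0 0 4 0 -0.6" --pt "0 0 4.43 0 -0.6"

```text
time: 29.67
tool_pos: [410.4, -1.5, 55.0]
ee_rot: [0.044, 0.999, 0.0, -0.002]
contact_force: [0.1, 0.0, -0.1]
gripper_width: 68.3
finger_force: 0.0
```

>>> drive_tool --pt "0 0 0 0 -0.6" --pt "0 0 0 0 -0.6" --pt "0 0 0 0 -0.6" --pt "0 0 0 0 1" --pt "0 0 0 0 1"

```text
time: 30.08
tool_pos: [413.3, -3.0, 58.4]
ee_rot: [0.045, 0.999, -0.0, 0.001]
contact_force: [0.3, -0.4, 0.5]
gripper_width: 45.1
finger_force: 0.0
```

>>> drive_tool --pt "0 0 0 0 1" --pt "0 0 0 0 1" --pt "0 0 0 0 1" --pt "0 0 0 0 1" --pt "0 0 0 0 1"

```text
time: 30.5
tool_pos: [413.5, -3.3, 58.9]
ee_rot: [0.045, 0.999, -0.0, 0.001]
contact_force: [-0.9, 1.2, 8.3]
gripper_width: 23.0
finger_force: 59.1
```

>>> drive_tool --pt "0 0 0 0 1" --pt "0 0 0 0 1" --pt "0 0 0 0 1" --pt "0 0 0 0 1" --pt "0 0 0 0 1"

```text
time: 30.92
tool_pos: [413.5, -3.3, 58.9]
ee_rot: [0.045, 0.999, -0.0, 0.001]
contact_force: [-1.5, 0.5, 8.0]
gripper_width: 22.9
finger_force: 59.1
```

Bottle c is soft, at 22.9 mm, so it takes the last cell, (-x,-y). I'll check the neighbours' positions from w3 first.

Run:
```python
from h import *
import pickle
f,p=pickle.load(open("w3.pkl","rb"))
for n,u,v,z in [("f",343,76,109),("a",203,254,109),("b",351,254,109),("cell empty NL",194,67,5),("NR",290,67,5),("crate NL",162,46,36),("NR",424,42,36),("FL",200,297,36),("FR",424,292,36)]: print(n,ray(f,u*.7,v*.7,z,p).round(1))
plan([(412,-3,185,-.09,1,0),(402,-130,205,-.05,1,0),(420,-300,205,-.01,1,0),(450,-420,205,-.01,1,0),(468.5,-441,195,-.01,1,3),(468.5,-441,160,-.01,1,0),(468.5,-441,128,-.01,1,0),(468.5,-441,100,-.01,1,0),(468.5,-441,78,-.01,1,0),(468.5,-441,67,-.01,1,0),(468.5,-441,62.5,-.01,1,3),(468.5,-441,62.5,-.01,-.25,5),(468.5,-441,75,-.01,-.25,0),(468.5,-441,110,-.01,-.25,0),(468.5,-441,190,-.01,-.25,2),(400,-441,215,-.01,-.25,0),(380,-300,215,0,-.25,2)],smax=40)
```

```text
f [ 460.7 -366.8  109. ]
a [ 539.1 -439.   109. ]
b [ 539.9 -366.4  109. ]
cell empty NL [ 434.2 -474.9    5. ]
NR [ 434.8 -412.5    5. ]
crate NL [ 429.7 -479.1   36. ]
NR [ 429. -327.   36.]
FL [ 580.9 -477.5   36. ]
FR [ 579.  -326.2   36. ]
t 30.9 meas [ 4.1347e+02 -3.3240e+00  5.8852e+01 -9.0000e-02] w 22.9 f 59.1 F [-1.5  0.5  8. ]
[[0.0, 0.0, -1.07, 0.0, 1.0], [0.0, 0.0, -2.13, 0.0, 1.0], [0.0, 0.0, -3.2, 0.0, 1.0], [0.0, 0.0, -4.27, 0.0, 1.0], [-0.01, -1.06, -4.43, -0.01, 1.0]]
[[0.0, -1.06, -0.17, -0.01, 1.0], [-0.01, -2.12, -0.34, -0.02, 1.0], [-0.01, -3.18, -0.5, -0.03, 1.0], [-0.22, -4.3, -0.5, -0.04, 1.0], [-0.43, -5.42, -0.5, -0.05, 1.0]]
[[-0.15, -1.13, 0.0, 0.0, 1.0], [-0.31, -2.26, 0.0, -0.01, 1.0], [-0.46, -3.39, 0.0, -0.02, 1.0], [-0.74, -4.38, 0.0, -0.02, 1.0], [-1.02, -5.37, 0.0, -0.02, 1.0]]
[[-0.26, -1.0, 0.0, 0.0, 1.0], [-0.52, -2.0, 0.0, 0.0, 1.0], [-1.14, -2.69, 0.33, 0.0, 1.0], [-1.14, -2.69, 0.33, 0.0, 1.0], [-1.14, -2.69, 0.33, 0.0, 1.0]]
[[0.0, 0.0, 0.0, 0.0, 1.0], [0.0, 0.0, 1.17, 0.0, 1.0], [0.0, 0.0, 2.23, 0.0, 1.0], [0.0, 0.0, 3.17, 0.0, 1.0], [0.0, 0.0, 3.9, 0.0, 1.0]]
[[0.0, 0.0, 0.37, 0.0, 1.0], [0.0, 0.0, 0.52, 0.0, 1.0], [0.0, 0.0, 0.52, 0.0, 1.0], [0.0, 0.0, 0.52, 0.0, 1.0], [0.0, 0.0, 0.52, 0.0, 1.0]]
[[0.0, 0.0, 0.0, 0.0, -0.25], [0.0, 0.0, 0.0, 0.0, -0.25], [0.0, 0.0, 0.0, 0.0, -0.25], [0.0, 0.0, 0.0, 0.0, -0.25], [0.0, 0.0, 0.0, 0.0, -0.25]]
[[0.0, 0.0, -0.42, 0.0, -0.25], [0.0, 0.0, -1.59, 0.0, -0.25], [0.0, 0.0, -2.92, 0.0, -0.25], [0.0, 0.0, -4.25, 0.0, -0.25], [0.0, 0.0, -4.25, 0.0, -0.25]]
[[0.0, 0.0, 0.0, 0.0, -0.25], [1.14, -0.01, -0.42, 0.0, -0.25], [2.28, -0.03, -0.84, 0.0, -0.25], [2.46, 1.15, -0.84, 0.0, -0.25], [2.64, 2.32, -0.84, 0.0, -0.25]]
[[0.18, 1.17, 0.0, -0.01, -0.25], [0.35, 2.35, 0.0, -0.01, -0.25], [0.35, 2.35, 0.0, -0.01, -0.25], [0.35, 2.35, 0.0, -0.01, -0.25], [0.35, 2.35, 0.0, -0.01, -0.25]]
```

>>> drive_tool --pt "0 0 -1.07 0 1" --pt "0 0 -2.13 0 1" --pt "0 0 -3.2 0 1" --pt "0 0 -4.27 0 1" --pt "-0.01 -1.06 -4.43 -0.01 1"

```text
time: 31.33
tool_pos: [413.4, -32.6, 196.3]
ee_rot: [0.037, 0.999, 0.0, 0.006]
contact_force: [1.6, -0.5, -0.1]
gripper_width: 23.0
finger_force: 59.2
```

>>> drive_tool --pt "0 -1.06 -0.17 -0.01 1" --pt "-0.01 -2.12 -0.34 -0.02 1" --pt "-0.01 -3.18 -0.5 -0.03 1" --pt "-0.22 -4.3 -0.5 -0.04 1" --pt "-0.43 -5.42 -0.5 -0.05 1"

```text
time: 31.75
tool_pos: [409.0, -199.4, 205.6]
ee_rot: [0.015, 1.0, -0.0, 0.001]
contact_force: [0.5, 0.3, -0.5]
gripper_width: 22.9
finger_force: 59.2
```

>>> drive_tool --pt "-0.15 -1.13 0 0 1" --pt "-0.31 -2.26 0 -0.01 1" --pt "-0.46 -3.39 0 -0.02 1" --pt "-0.74 -4.38 0 -0.02 1" --pt "-1.02 -5.37 0 -0.02 1"

```text
time: 32.17
tool_pos: [434.6, -361.4, 204.8]
ee_rot: [0.006, 1.0, 0.0, -0.0]
contact_force: [1.1, -0.2, -0.1]
gripper_width: 22.6
finger_force: 59.2
```

>>> drive_tool --pt "-0.26 -1 0 0 1" --pt "-0.52 -2 0 0 1" --pt "-1.14 -2.66 0.33 0 1" --pt "-1.14 -2.66 0.33 0 1" --pt "-1.14 -2.66 0.33 0 1"

```text
time: 32.58
tool_pos: [468.1, -440.1, 193.2]
ee_rot: [0.005, 1.0, 0.001, -0.001]
contact_force: [-0.4, 0.5, -0.6]
gripper_width: 22.6
finger_force: 59.3
```

>>> drive_tool --pt "0 0 0 0 1" --pt "0 0 1.17 0 1" --pt "0 0 2.23 0 1" --pt "0 0 3.17 0 1" --pt "0 0 3.9 0 1"

```text
time: 33.0
tool_pos: [467.4, -437.6, 76.5]
ee_rot: [0.004, 1.0, 0.001, -0.001]
contact_force: [0.2, -0.3, -0.7]
gripper_width: 22.9
finger_force: 59.3
```

>>> drive_tool --pt "0 0 0.37 0 1" --pt "0 0 0.52 0 1" --pt "0 0 0.52 0 1" --pt "0 0 0.52 0 1" --pt "0 0 0.52 0 1"

```text
time: 33.42
tool_pos: [469.1, -440.2, 64.0]
ee_rot: [0.005, 1.0, -0.001, 0.001]
contact_force: [-0.8, 0.5, -1.6]
gripper_width: 22.7
finger_force: 58.8
```

>>> drive_tool --pt "0 0 0 0 -0.25" --pt "0 0 0 0 -0.25" --pt "0 0 0 0 -0.25" --pt "0 0 0 0 -0.25" --pt "0 0 0 0 -0.25"

```text
time: 33.83
tool_pos: [468.7, -440.2, 62.8]
ee_rot: [0.005, 1.0, -0.0, 0.0]
contact_force: [0.0, -0.6, -0.3]
gripper_width: 53.6
finger_force: 0.0
```

>>> drive_tool --pt "0 0 -0.42 0 -0.25" --pt "0 0 -1.59 0 -0.25" --pt "0 0 -2.92 0 -0.25" --pt "0 0 -4.25 0 -0.25" --pt "0 0 -4.25 0 -0.25"

```text
time: 34.25
tool_pos: [472.8, -444.7, 202.2]
ee_rot: [0.005, 1.0, -0.007, 0.006]
contact_force: [1.8, -1.8, 1.9]
gripper_width: 53.6
finger_force: 0.0
```

>>> drive_tool --pt "0 0 0 0 -0.25" --pt "1.14 -0.01 -0.42 0 -0.25" --pt "2.28 -0.03 -0.84 0 -0.25" --pt "2.46 1.15 -0.84 0 -0.25" --pt "2.64 2.32 -0.84 0 -0.25"

```text
time: 34.67
tool_pos: [388.0, -370.0, 214.8]
ee_rot: [0.007, 1.0, 0.0, -0.0]
contact_force: [1.2, 0.3, 0.9]
gripper_width: 53.7
finger_force: 0.0
```

>>> drive_tool --pt "0.18 1.17 0 -0.01 -0.25" --pt "0.35 2.35 0 -0.01 -0.25" --pt "0.35 2.35 0 -0.01 -0.25" --pt "0.35 2.35 0 -0.01 -0.25" --pt "0.35 2.35 0 -0.01 -0.25"

```text
time: 35.08
tool_pos: [380.0, -298.8, 214.7]
ee_rot: [-0.0, 1.0, 0.0, -0.0]
contact_force: [0.2, -0.8, -0.4]
gripper_width: 53.4
finger_force: 0.0
```

Run:
```python
from h import *
print(meas()[1].round(1))
f=viewer.grab_frame("top");g=viewer.grab_frame("side");im=f["image"]
a=cv2.resize(im[225:305,105:290],None,fx=4,fy=3,interpolation=cv2.INTER_CUBIC)[:,:800]
b=cv2.resize(im[190:305,325:440],None,fx=3,fy=3,interpolation=cv2.INTER_CUBIC)
c=cv2.resize(g["image"][215:365,285:435],None,fx=2.3,fy=2.3,interpolation=cv2.INTER_CUBIC)
o=np.zeros((600,800,3),np.uint8);o[:a.shape[0],:a.shape[1]]=a;o[245:245+b.shape[0],:b.shape[1]]=b;o[245:245+c.shape[0],400:400+c.shape[1]]=c
cv2.imwrite("pics/z6.png",o)
```

```text
[ 380.  -298.8  214.7    0. ]
```

View pics/z6.png

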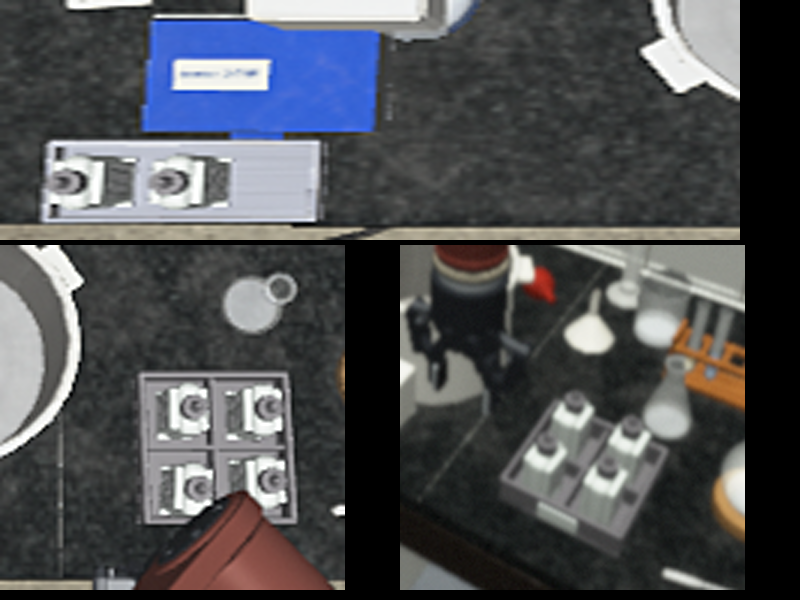

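The tray holds two upright bottles, all four crate cells hold an upright bottle, and the flask is untouched at its place. I'll hand in now.

```bash
python3 -c "
from workcell import sign_off
print(sign_off())"
```

```text
the job is handed in; nothing more can be done
None
```

I squeezed all six bottles and handed the job in: the four soft ones (a, b, c, f) stand one to a cell in the crate, the two hard ones (d, e) are in the steel tray, and the flask was not touched.

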